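Stow a parcel in the bench locker

TASK

Swing the small bench locker's door wide open (it has an upright bar handle), slide the long narrow carton lengthwise into the empty right-hand compartment until no part of it sticks out, then shut the door fully. Keep the carton right way up and level all the way, and do not disturb the other things on the bench.

Things in the scene. Friction and masses are not known exactly. Their poses are not given: they have to be found in the camera images.
- locker: White steel bench-top locker, fixed, 240 deep (x) x 220 wide (y) x 110 high mm. Origin: on the bench under the middle of its front edge; x points into the locker (within 0.15 rad of the robot's +x), y to its left, z up. Outer walls 6 mm, floor 4 mm. A divider (y -24 to -18 mm) makes two compartments: the right one is empty, the left one holds two white rolls.
- lane_mouth (a point): Middle of the empty right compartment's floor at the front edge (locker x 0, y -64, z 4 mm); axes as the locker's. The compartment is 80 wide (y +-40 of here), 234 deep, 100 mm high inside. The first 70 mm behind the front edge are open above, with side walls and divider only 75 mm high there; farther in they are 110 mm high under the top plate.
- locker_door (a joint): Door angle, rad: 0 shut, starts at 0 to 0.1, stop at 1.75. Panel 220 wide x 12 thick, 6 to 110 mm above the bench, 0.5 kg, covers the whole front. Vertical hinge at the left (+y) front corner; the free edge swings towards the robot, then left. No latch; light hinge friction (0.08 N m): it stays where it is left.
- door_handle (a point): Grip point on the handle, 86 mm above the bench: a vertical round steel bar, 11 mm thick, 41 to 111 mm above the bench, its axis 34 mm out from the door's outer face, 185 mm from the hinge along the door, on 8 mm stubs at 54 and 98 mm height. Axes are the door's: x through the door to its inside, y along the door to the hinge, z up.
- door_hinge (a point): Point on the hinge axis, at the left edge of the door's outer face (locker frame x -14, y +110, z 55 mm); axes are the door's, as for the handle.
- carton: The long narrow brown carton, 180 (x) x 54 (y) x 64 (z) mm, about 0.3 kg, rigid, lying on the bench. Origin: centre of its underside; x along its length. Either end may go in first.
- short_carton: Bystander: short brown carton 90 x 75 x 45 mm, origin centre of underside.
- label_roll: Bystander: white label roll, 84 mm diameter, 55 mm high, standing on end on top of the locker, left of its middle; origin centre of underside.
- water_bottle: Bystander: clear bottle 60 mm diameter, 190 mm high; origin centre of underside.
- tumbler: Bystander: black cup 74 mm diameter, 110 mm high; origin centre of underside.
- tape_roll: Bystander: tan roll of tape 90 mm diameter, 48 mm high, lying flat right of the locker; origin centre of underside.
- box_knife: Bystander: closed black box knife about 130 x 22 x 16 mm; origin under the middle of its handle.
- marker: Bystander: white marker pen with black cap about 125 x 16 x 14 mm; origin under the middle of its barrel.
Not all that is in view belongs to the job. Leave any purple look-alike of the carton alone.

How it is judged:
By the outcome, as a careful person would: the job done as asked, in the order asked, and still so for the second after the job is handed in, with the robot touching nothing.
It also fails if it takes over 72 s, if anything falls off the work surface, if the arm or the gripper's body presses on something with over 40 N, if the wrist force passes 120 N, or if a joint passes its speed limit or range.

ROBOT

A 6-joint arm with a two-finger parallel gripper is mounted at the origin on the work surface. World frame = base frame: x ahead of the robot, y to its left, z up, the work surface at z = 0. Lengths are in m, angles in rad, forces in N, time in s.
With the tool pointing down it reaches from about 0.3 to 0.75 m from the base axis. Payload 8.5 kg.
Tool frame: the origin (TCP) lies at the very end of the fingers, on their centre line; the grasp point (between the pads) lies ctrl.hold_point_z behind it (ctrl.hold_point_z is the distance from the TCP to the grasp point, in m); z points along the fingers, x is the direction in which the jaws open and shut, and the axes are right-handed (so a half turn about z gives the same grasp; the last joint's range is limited). The gripper opens to 85 mm and grips with 20 to 120 N. Pads are 22 mm wide; open, the fingers measure 114 mm over their backs; the gripper's body (76 mm by 85 mm) begins 54 mm behind the grasp point. The pads swing forward as they close: fully open they stand 13 mm farther back than shut.
Start: joints at [1.02, 0.381, 1.297, -0, 1.464, -0.215], TCP at [0.181, 0.519, 0.231] pointing down, gripper open.
Joint ranges: [-3.11, 3.11], [-0.89, 2.33], [0.22, 2.48], [-1.42, 4.56], [0.17, 2.85], [-2.88, 2.88]. Speed limits (rad/s): [2.39, 2.39, 3.14, 3.14, 3.14, 3.14].

INTERFACE

Orientations are given as a unit quaternion [w, x, y, z].
In Python, from workcell import ctrl, cams, order gives the robot as it stands.
- The arm moves only by the shell command python3 -m crank 'ROWS' [FORCE]. ROWS is JSON, a list of rows, each a list of 7 numbers: the shift along the tool's x, y, z in units of 300 mm (1.0 is 300 mm), then the turn, a rotation vector about the tool's x, y, z in units of pi rad (1.0 is pi rad), then the opening, from 0 (shut) to 1 (fully open). In form: [[tx, ty, tz, wx, wy, wz, gripper], ...]. A call has 1 to 12 rows; each row shifts and turns the pose as measured when the row begins, along the tool's axes as they then stand; what a row does not reach is not made up. A row lasts 1/12 s, in which the tool goes at most 41.7 mm and 7.16 degrees, less where a joint would pass 70% of its speed; a pose out of reach is approached as far as the arm can. A call with a number of a shift or a turn outside -1 to 1 is refused whole. A call with a gripper value outside its range is refused whole. The fingers move at their own pace and stop on an object; FORCE is the grip in N (left out, the last holds). Time passes only in rows, so rows that do not move let the fingers close. It gives the time, the measured TCP pose, the force and the opening at its end, in the units of the state.
- ctrl.state(): the state, without advancing time (a new reading comes with each control period).
- cams.read_camera(name): name is "scene" or "top"; returns the picture (384x512x3 uint8, red, green, blue); there is no depth.
- cams.camera_params(name): a dict with "fx", "fy", "cx", "cy" (pixels), "rvec" (rotation vector, rad) and "tvec" (3), from world to camera coordinates, as OpenCV has them. Camera axes: x right, y down, z forward; pixel columns grow to the right and rows downward; lengths in m; the calibration is good to about 2 mm. A picture is of the moment at which its call begins. camera_params takes no time and is no camera call.
- order.sign_off(): hands the job in, once; it reports no verdict.
The state is a dict: "t": time; "qpos": joint angles; "qvel": joint speeds; "joint_torque": joint torques, N m; "tcp_pos": TCP position; "orientation": TCP orientation; "contact_force": force on the tool from outside, world axes, zero at the start; "wrist_torque": the same for the moment, N m; "grip_width": finger opening in m.
Only numpy, scipy, OpenCV 4.12 (cv2) and the standard library are available. Lean on these libraries where they do the work, as an engineer would, in place of code of your own. Each camera call takes 0.05 s, during which the arm holds its last target.

## Working session

There is one attempt and no reset: what is moved stays moved. The work goes in short steps, Python scripts to look and compute and a shell command to move; the robot and the scene stay as the last step left them, time stands still between calls to the robot, and variables do not carry over. Pictures are saved under pics/ and viewed, and the job is handed in when it is done.

```bash
ls; mkdir -p pics; python3 - <<'E'
from workcell import ctrl,cams,order
import cv2
print(ctrl.state(), ctrl.hold_point_z)
for n in ("scene","top"):
    im=cams.read_camera(n); cv2.imwrite(f"pics/{n}0.png",cv2.resize(im[:,:,::-1],(800,600),interpolation=cv2.INTER_CUBIC)); cv2.imwrite(f"pics/{n}0_raw.png",im[:,:,::-1])
    print(cams.camera_params(n))
E
```

```text
pics
{'t': 0.0, 'qpos': array([ 1.01971349e+00,  3.81217728e-01,  1.29826346e+00,  1.11638529e-05,
        1.46360463e+00, -2.15281274e-01]), 'qvel': array([ 0.00038265, -0.00024458, -0.00089351, -0.00104136,  0.00213374,
       -0.00099306]), 'joint_torque': array([ 2.46495991e-03, -4.48446178e+01, -2.31288064e+01, -4.47547961e-05,
        4.62895667e-03,  4.63303320e-05]), 'tcp_pos': array([0.18107203, 0.51902865, 0.2306992 ]), 'orientation': array([ 2.87148838e-04,  8.15330137e-01,  5.78995863e-01, -6.89172778e-04]), 'contact_force': array([-0.38930349,  0.09202156,  1.17697989]), 'wrist_torque': array([ 0.0090839 , -0.00151388,  0.02456395]), 'grip_width': 0.08539771596464793} 0.0187
{'fx': 364.2366060893129, 'fy': 364.2366060893129, 'cx': 254.90058485728701, 'cy': 187.6312886965509, 'rvec': array([ 1.10420037,  2.4998624 , -0.86292638]), 'tvec': array([ 0.27658273, -0.23874797,  1.55269214])}
{'fx': 433.67624210808845, 'fy': 433.67624210808845, 'cx': 251.41252125304646, 'cy': 190.05576471254946, 'rvec': array([ 2.14901101, -2.10709641,  0.15238203]), 'tvec': array([0.04286563, 0.48597864, 1.19831754])}
```

View pics/scene0.png

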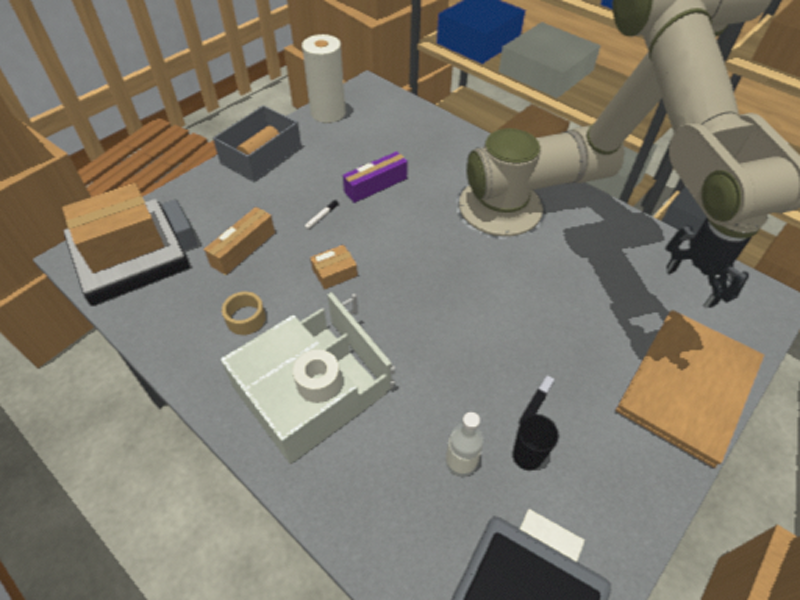

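View pics/top0.png

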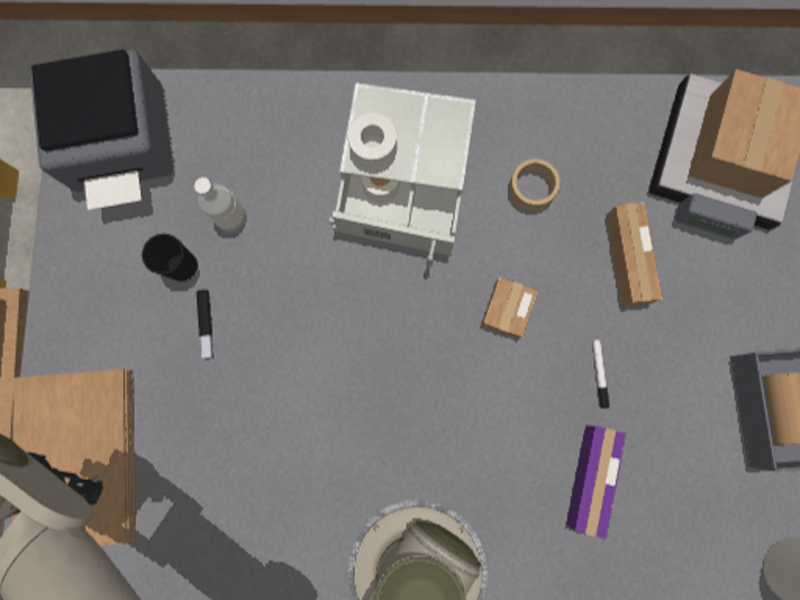

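```bash
cat > h.py <<'E'
import numpy as np, cv2
from scipy.spatial.transform import Rotation as R
from workcell import ctrl,cams,order
P={n:cams.camera_params(n) for n in("scene","top")}
def proj(n,X):
    p=P[n];K=np.array([[p['fx'],0,p['cx']],[0,p['fy'],p['cy']],[0,0,1.]])
    return cv2.projectPoints(np.asarray(X,float).reshape(-1,1,3),p['rvec'],p['tvec'],K,None)[0].reshape(-1,2)
def ray(n,uv,z):
    p=P[n];Rm=R.from_rotvec(p['rvec']).as_matrix();c=-Rm.T@p['tvec']
    d=Rm.T@np.array([(uv[0]-p['cx'])/p['fx'],(uv[1]-p['cy'])/p['fy'],1]);return c+d*(z-c[2])/d[2]
def crop(im,u0,v0,w,h,s,fn):
    c=cv2.resize(im[v0:v0+h,u0:u0+w,::-1],None,fx=s,fy=s,interpolation=cv2.INTER_CUBIC)
    for i in range(0,w,10):
        cv2.line(c,(i*s,0),(i*s,6 if (u0+i)%50 else 14),(0,0,255),1)
        if (u0+i)%20==0: cv2.putText(c,str(u0+i),(i*s,24),0,.4,(0,0,255),1)
    for j in range(0,h,10):
        cv2.line(c,(0,j*s),(6,j*s),(0,0,255),1)
        if (v0+j)%20==0: cv2.putText(c,str(v0+j),(8,j*s+4),0,.4,(0,0,255),1)
    cv2.imwrite(fn,c)
def shot(n,fn,u0=0,v0=0,w=512,h=384,s=1):
    im=cams.read_camera(n); cv2.imwrite(fn.replace('.png','_raw.png'),im[:,:,::-1]); crop(im,u0,v0,w,h,s,fn); return im
E
python3 - <<'E'
from h import *
t=cv2.imread('pics/top0_raw.png')[:,:,::-1]; s=cv2.imread('pics/scene0_raw.png')[:,:,::-1]
crop(t,200,40,120,140,4,'pics/a1.png');crop(t,380,120,60,80,7,'pics/a2.png')
crop(s,130,180,140,120,5,'pics/a3.png');crop(s,120,125,70,60,8,'pics/a4.png')
E
```

```text
(no output)
```

View pics/a1.png

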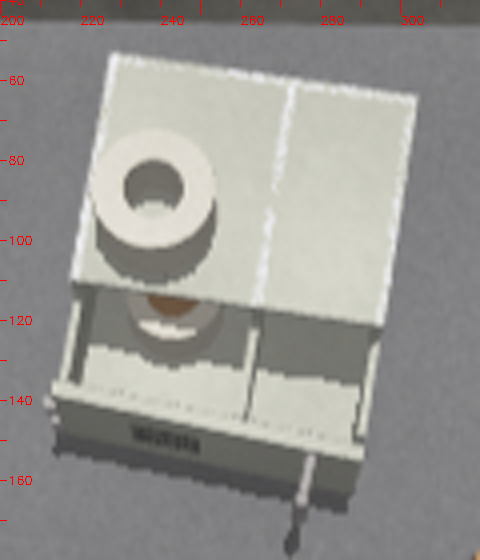

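View pics/a2.png

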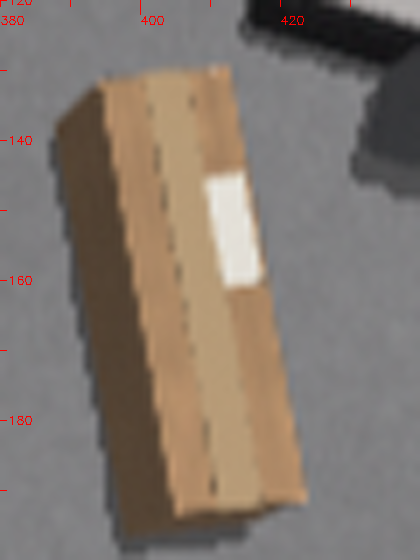

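View pics/a3.png

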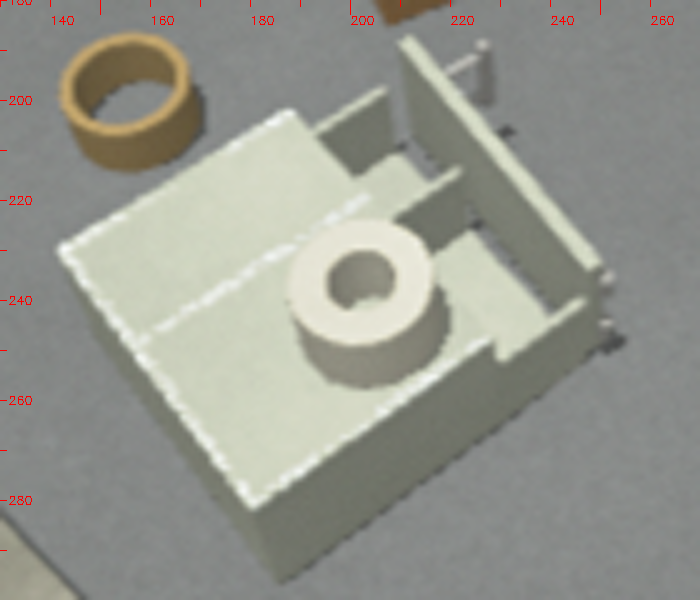

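View pics/a4.png

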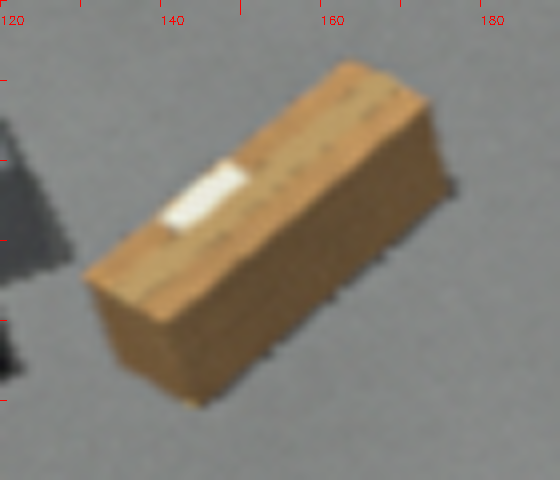

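```bash
cat > fit.py <<'E'
from h import *
from scipy.optimize import least_squares
def T(x,y,a,p):
    p=np.asarray(p,float); c,s=np.cos(a),np.sin(a)
    return np.array([x+c*p[0]-s*p[1],y+s*p[0]+c*p[1],p[2]])
def door(l,phi,p):  # door frame point -> world
    h=T(*l,[-.014,.110,0]); return T(h[0],h[1],l[2]-phi,p)
E
python3 - <<'E'
from fit import *
d=lambda u,v,s,u0,v0:(u/s+u0-.5+.5/s, v/s+v0-.5+.5/s)
A=lambda u,v:d(u,v,4,200,40)
B=lambda u,v:d(u,v,5,130,180)
L=[('top',A(113,54),(.24,.11,.11)),('top',A(417,97),(.24,-.11,.11)),('top',A(72,281),(.07,.11,.11)),('top',A(382,326),(.07,-.11,.11)),
('scene',B(62,248),(.24,-.11,.11)),('scene',B(253,506),(.24,.11,.11)),('scene',B(292,112),(.07,-.11,.11)),('scene',B(490,343),(.07,.11,.11)),('scene',B(285,582),(.24,.11,0))]
D=[('top',A(363,460),(0,-.22,.11)),('top',A(52,394),(0,0,.11)),('scene',B(401,42),(.012,-.22,.11)),('scene',B(412,36),(0,-.22,.11)),('scene',B(484,43),(-.034,-.185,.111)),('top',A(301,500),(-.034,-.185,.111))]
def f(q):
    r=[proj(n,T(*q[:3],p))[0]-uv for n,uv,p in L]+[proj(n,door(q[:3],q[3],p))[0]-uv for n,uv,p in D]
    return np.ravel(r)
s=least_squares(f,[.6,0,0,0.05],loss='soft_l1');print(s.x);print(f(s.x).reshape(-1,2).round(1).tolist())
A=lambda u,v:d(u,v,7,380,120)
B=lambda u,v:d(u,v,8,120,125)
# +x carton ~ world +x (up in top img), +y left
C=[('top',A(103,82),(.09,.027,.064)),('top',A(228,68),(.09,-.027,.064)),('top',A(305,498),(-.09,-.027,.064)),('top',A(178,514),(-.09,.027,.064)),('top',A(58,130),(.09,.027,0)),('top',A(120,545),(-.09,.027,0)),
('scene',B(352,62),(-.09,-.027,.064)),('scene',B(430,103),(-.09,.027,.064)),('scene',B(163,320),(.09,.027,.064)),('scene',B(85,277),(.09,-.027,.064)),('scene',B(450,192),(-.09,.027,0)),('scene',B(203,405),(.09,.027,0))]
g=lambda q:np.ravel([proj(n,T(*q,p))[0]-uv for n,uv,p in C])
c=least_squares(g,[.6,-.3,0],loss='soft_l1');print(c.x);print(g(c.x).reshape(-1,2).round(1).tolist())
l=s.x[:3];ph=s.x[3]
print('handle',door(l,ph,(-.034,-.185,.086)),'hinge',door(l,ph,(0,0,.055)),'mouth',T(*l,(0,-.064,.004)))
for n,uv,z in [('top',(320/800*512,235/600*384),0),('top',(510/800*512,310/600*384),.045),('top',(535/800*512,183/600*384),.048),('top',(228/800*512,220/600*384),0),('top',(372/800*512,135/600*384),.165)]: print(n,uv,ray(n,uv,z))
E
```

```text
[ 0.6130847   0.05271336 -0.14132682  0.05678265]
[[-0.6, 0.1], [0.2, 0.5], [-0.8, -0.1], [0.2, 0.5], [-1.3, 0.1], [-0.5, 0.9], [-0.4, -1.1], [1.0, -1.0], [-1.3, 0.9], [-0.4, 0.7], [-1.1, 0.5], [-1.0, -0.1], [-0.1, -0.6], [-0.3, -0.2], [-0.0, -0.2]]
[ 0.57182393 -0.38769207  0.13088855]
[[-0.6, 0.1], [0.4, 0.0], [0.4, 0.7], [-0.8, 0.5], [-0.8, -0.4], [0.3, -0.5], [-0.3, -0.9], [0.1, -0.6], [0.0, 0.2], [-0.6, -0.6], [0.2, -0.2], [-1.0, 0.8]]
handle [ 0.54497257 -0.01110107  0.086     ] hinge [0.61471853 0.16358865 0.055     ] mouth [ 0.60406986 -0.01064856  0.004     ]
top (204.8, 150.4) [0.60948094 0.19559378 0.        ]
top (326.4, 198.40000000000003) [ 0.46418711 -0.16006694  0.045     ]
top (342.4, 117.12) [ 0.70321581 -0.20755431  0.048     ]
top (145.92, 140.79999999999998) [0.63631093 0.37475594 0.        ]
top (238.08, 86.4) [0.74419269 0.09130629 0.165     ]
```

```bash
cat >> fit.py <<'E'
LK=(0.6131,0.0527,-0.1413)
def yawR(y): # tool down, tool x at world yaw y
    x=np.array([np.cos(y),np.sin(y),0]);z=np.array([0,0,-1.]);return np.stack([x,np.cross(z,x),z],1)
def plan(pos,yaw,rows=1):
    s=ctrl.state();q=s['orientation'];Rc=R.from_quat([q[1],q[2],q[3],q[0]]).as_matrix()
    d=Rc.T@(np.array(pos)-s['tcp_pos'])/.3; w=R.from_matrix(Rc.T@yawR(yaw)).as_rotvec()/np.pi
    print('t',round(s['t'],2),'pos',s['tcp_pos'].round(4),'yaw',round(np.arctan2(Rc[1,0],Rc[0,0]),3),'grip',round(s['grip_width'],4),'F',s['contact_force'].round(1))
    print('total',d.round(4),w.round(4),'minrows',round(max(np.linalg.norm(d)/.139,np.linalg.norm(w)/.0398),1)); print('per row',(d/rows).round(4),(w/rows).round(4))
E
python3 - <<'E'
from fit import *
h=door(LK,.0568,(-.034,-.185,.2)); plan(h,1.373,17)
E
python3 -m crank '[[-0.0745,0.1017,0,0,0,-0.0026,0.5],[-0.0745,0.1017,0,0,0,-0.0026,0.5],[-0.0745,0.1017,0,0,0,-0.0026,0.5]]' 60
python3 - <<'E'
from fit import *
h=door(LK,.0568,(-.034,-.185,.2)); plan(h,1.373,14)
E
```

```text
t 0.1 pos [0.1811 0.519  0.2308] yaw 1.235 grip 0.0855 F [0.  0.4 0.2]
total [-1.2687  1.7276  0.1038] [-0.0001  0.0004 -0.0439] minrows 15.4
per row [-0.0746  0.1016  0.0061] [-0.      0.     -0.0026]
t: 0.35
tcp_pos: [0.2443, 0.4272, 0.2289]
orientation: [-0.0, 0.805, 0.593, -0.002]
contact_force: [2.1, 0.3, 0.0]
grip_width: 0.0521
t 0.35 pos [0.2443 0.4272 0.2289] yaw 1.27 grip 0.0521 F [2.1 0.3 0. ]
total [-1.0977  1.3909  0.0956] [-0.0008  0.0008 -0.0329] minrows 12.8
per row [-0.0784  0.0993  0.0068] [-0.0001  0.0001 -0.0024]
```

```bash

python3 -m crank '[[-0.0785,0.1,0,0,0,-0.0022,0.5],[-0.0785,0.1,0,0,0,-0.0022,0.5],[-0.0785,0.1,0,0,0,-0.0022,0.5],[-0.0785,0.1,0,0,0,-0.0022,0.5],[-0.0785,0.1,0,0,0,-0.0022,0.5],[-0.0785,0.1,0,0,0,-0.0022,0.5],[-0.0785,0.1,0,0,0,-0.0022,0.5],[-0.0785,0.1,0,0,0,-0.0022,0.5],[-0.0785,0.1,0,0,0,-0.0022,0.5],[-0.0785,0.1,0,0,0,-0.0022,0.5],[-0.0785,0.1,0,0,0,-0.0022,0.5],[-0.0785,0.1,0,0,0,-0.0022,0.5]]'
python3 - <<'E'
from fit import *
h=door(LK,.0568,(-.034,-.185,.18)); plan(h,1.373,4)
E
```

```text
t: 1.35
tcp_pos: [0.5262, 0.0409, 0.2263]
orientation: [-0.002, 0.778, 0.628, -0.004]
contact_force: [1.6, 0.8, 0.2]
grip_width: 0.0426
t 1.35 pos [0.5262 0.0409 0.2263] yaw 1.359 grip 0.0426 F [1.6 0.8 0.2]
total [-0.1555  0.0987  0.1544] [-0.0024  0.0014 -0.0044] minrows 1.7
per row [-0.0389  0.0247  0.0386] [-0.0006  0.0003 -0.0011]
```

```bash

python3 -m crank '[[-0.052,0.033,0.04,-0.001,0,-0.0015,0.5],[-0.052,0.033,0.04,-0.001,0,-0.0015,0.5],[-0.052,0.033,0.04,0,0,-0.0015,0.5],[0,0,0.03,0,0,0,0.5],[0,0,0,0,0,0,0.5]]'
python3 - <<'E'
from fit import *
h=door(LK,.0568,(-.034,-.185,.067)); plan(h,1.373,4)
shot('scene','pics/b1.png',170,150,110,90,7); shot('top','pics/b2.png',220,100,100,100,6)
E
```

```text
t: 1.77
tcp_pos: [0.5498, -0.0211, 0.1771]
orientation: [0.001, 0.776, 0.631, -0.003]
contact_force: [-0.4, -0.0, -0.7]
grip_width: 0.0427
t 1.77 pos [ 0.5498 -0.0211  0.1771] yaw 1.366 grip 0.0427 F [-0.4 -0.  -0.7]
total [ 0.031  -0.0218  0.367 ] [-0.0007  0.0015 -0.0024] minrows 2.7
per row [ 0.0077 -0.0055  0.0918] [-0.0002  0.0004 -0.0006]
```

View pics/b1.png

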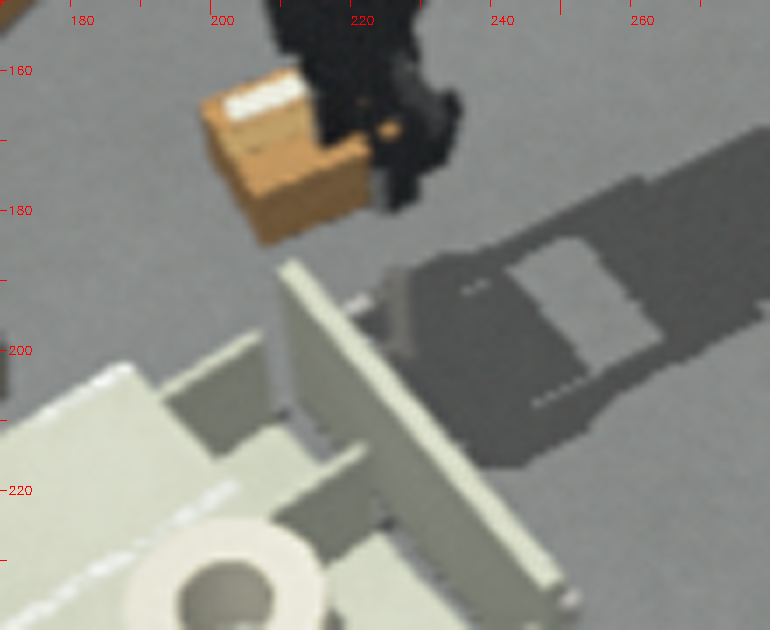

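View pics/b2.png

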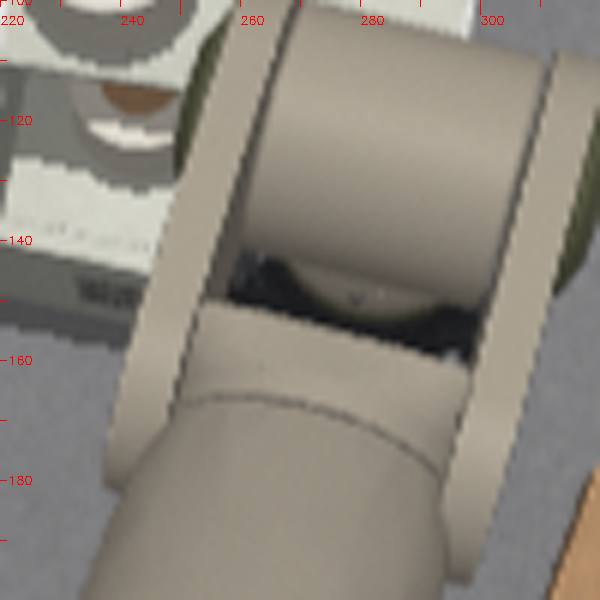

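```bash

python3 -m crank '[[0.031,-0.022,0.0,0,0,-0.002,0.5],[0,0,0.06,0,0,0,0.5],[0,0,0.06,0,0,0,0.5],[0,0,0.06,0,0,0,0.5],[0,0,0.06,0,0,0,0.5]]'
python3 - <<'E'
from fit import *
h=door(LK,.0568,(-.034,-.185,.067)); plan(h,1.373,4)
E
```

```text
t: 2.28
tcp_pos: [0.5468, -0.0029, 0.113]
orientation: [0.008, 0.771, 0.637, 0.003]
contact_force: [0.3, 0.3, 0.3]
grip_width: 0.0429
t 2.28 pos [ 0.5468 -0.0029  0.113 ] yaw 1.381 grip 0.0429 F [0.3 0.3 0.3]
total [-0.0272 -0.0033  0.1535] [0.0051 0.0014 0.0025] minrows 1.1
per row [-0.0068 -0.0008  0.0384] [0.0013 0.0003 0.0006]
```

```bash

python3 -m crank '[[-0.024,-0.003,0.0,0.004,0.001,0.002,0.5],[0,0,0.05,0,0,0,0.5],[0,0,0.05,0,0,0,0.5],[0,0,0.04,0,0,0,0.5],[0,0,0,0,0,0,0.5]]'
python3 - <<'E'
from fit import *
h=door(LK,.0568,(-.034,-.185,.067)); plan(h,1.373,4)
E
```

```text
t: 2.7
tcp_pos: [0.543, -0.0049, 0.0737]
orientation: [0.001, 0.771, 0.637, 0.001]
contact_force: [0.1, -0.4, -0.5]
grip_width: 0.0428
t 2.7 pos [ 0.543  -0.0049  0.0737] yaw 1.381 grip 0.0428 F [ 0.1 -0.4 -0.5]
total [-0.0191  0.0104  0.0225] [ 0.001  -0.0001  0.0025] minrows 0.2
per row [-0.0048  0.0026  0.0056] [ 0.0002 -0.      0.0006]
```

```bash

python3 -m crank '[[-0.02,0.01,0.022,0,0,0.002,0.5],[-0.008,0,0,0,0,0,0.5]]'
python3 - <<'E'
from fit import *
h=door(LK,.0568,(-.034,-.185,.067)); plan(h,1.373,4)
shot('scene','pics/b3.png',170,150,110,90,7)
E
```

```text
t: 2.87
tcp_pos: [0.5451, -0.0132, 0.0694]
orientation: [0.002, 0.773, 0.635, 0.002]
contact_force: [0.4, -0.8, -0.3]
grip_width: 0.0426
t 2.87 pos [ 0.5451 -0.0132  0.0694] yaw 1.376 grip 0.0426 F [ 0.4 -0.8 -0.3]
total [ 0.0068 -0.0019  0.0081] [ 0.0019 -0.0001  0.0009] minrows 0.1
per row [ 0.0017 -0.0005  0.002 ] [ 0.0005 -0.      0.0002]
```

View pics/b3.png

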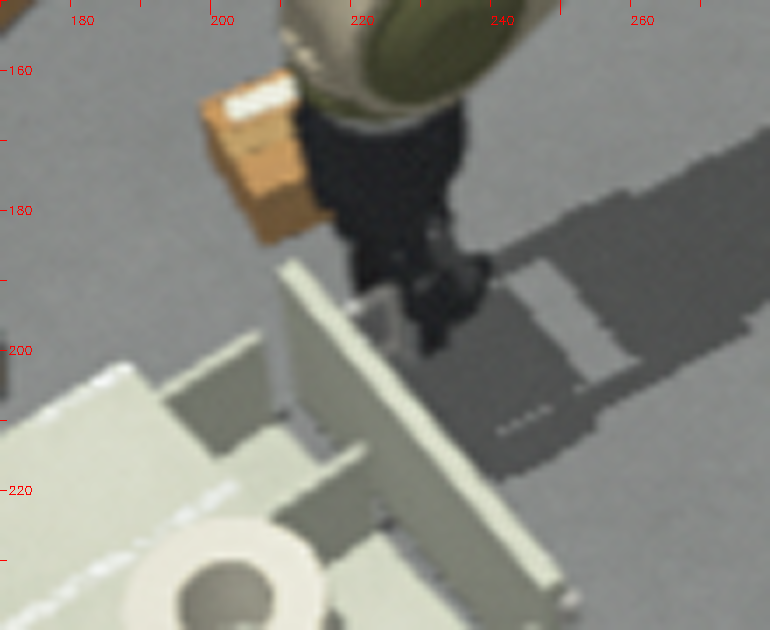

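```bash

python3 -m crank '[[0,0,0,0,0,0,0],[0,0,0,0,0,0,0],[0,0,0,0,0,0,0],[0,0,0,0,0,0,0],[0,0,0,0,0,0,0]]' 60
python3 - <<'E'
from fit import *
h=door(LK,.0568,(-.034,-.185,.067)); plan(h,1.373,4)
p=np.array([-.034,-.185])
for d in (.05,.1):
    c,s=np.cos(d),np.sin(d); dd=np.array([c*p[0]+s*p[1],-s*p[0]+c*p[1]])-p
    # tool x=door y, tool y = z x x = (sin,-cos) => door x ; 
    print(d,'tool tx,ty',dd[1]/.3,dd[0]/.3,'wz',d/np.pi)
E
```

```text
t: 3.33
tcp_pos: [0.5465, -0.0121, 0.0724]
orientation: [0.003, 0.773, 0.635, 0.005]
contact_force: [1.0, -0.3, -3.3]
grip_width: 0.0091
t 3.33 pos [ 0.5465 -0.0121  0.0724] yaw 1.375 grip 0.0091 F [ 1.  -0.3 -3.3]
total [ 0.0023 -0.0059  0.0179] [ 0.0035 -0.0012  0.0006] minrows 0.1
per row [ 0.0006 -0.0015  0.0045] [ 0.0009 -0.0003  0.0001]
0.05 tool tx,ty 0.0064349786071143025 -0.030678850561681136 wz 0.015915494309189534
0.1 tool tx,ty 0.014395218631857906 -0.06099774566372028 wz 0.03183098861837907
```

```bash

python3 -m crank '[[0.005,-0.025,0,0,0,0.0127,0],[0.005,-0.025,0,0,0,0.0127,0],[0.005,-0.025,0,0,0,0.0127,0],[0.005,-0.025,0,0,0,0.0127,0]]'
cat >> fit.py <<'E'
def est():  # door angle if tool holds bar
    s=ctrl.state();h=T(*LK,[-.014,.110,0]);v=s['tcp_pos'][:2]-h[:2]
    q=s['orientation'];Rc=R.from_quat([q[1],q[2],q[3],q[0]]).as_matrix()
    a=np.arctan2(v[1],v[0])-np.arctan2(-.185,-.034); a=(a+np.pi)%(2*np.pi)-np.pi
    yaw=np.arctan2(Rc[1,0],Rc[0,0])
    print('phi from pos',round(LK[2]-a,3),'phi from yaw',round(LK[2]+np.pi/2-yaw,3),'r',round(np.hypot(*v),4),'(.1881) tilt',Rc[:,2].round(3),'grip',round(s['grip_width'],4),'F',s['contact_force'].round(1),'M',s['wrist_torque'].round(2),'z',round(s['tcp_pos'][2],4),'t',s['t'].round(2))
E
python3 - <<'E'
from fit import *
est()
E
```

```text
t: 3.67
tcp_pos: [0.5196, 0.001, 0.0724]
orientation: [0.004, 0.823, 0.568, 0.006]
contact_force: [2.3, 2.1, -2.3]
grip_width: 0.0094Traceback (most recent call last):
  File "<stdin>", line 2, in <module>
  File "fit.py", line 21, in est
    print('phi from pos',round(LK[2]-a,3),'phi from yaw',round(LK[2]+np.pi/2-yaw,3),'r',round(np.hypot(*v),4),'(.1881) tilt',Rc[:,2].round(3),'grip',round(s['grip_width'],4),'F',s['contact_force'].round(1),'M',s['wrist_torque'].round(2),'z',round(s['tcp_pos'][2],4),'t',s['t'].round(2))
                                                                                                                                                                                                                                                                              ^^^^^^^^^^^^
AttributeError: 'float' object has no attribute 'round'
```

```bash
sed -i "s/s\['t'\].round(2)/round(s['t'],2)/" fit.py
python3 - <<'E'
from fit import *
est()
E
python3 -m crank '[[0.005,-0.028,0,0,0,0.0127,0],[0.005,-0.028,0,0,0,0.0127,0],[0.005,-0.028,0,0,0,0.0127,0],[0.005,-0.028,0,0,0,0.0127,0]]'
python3 - <<'E'
from fit import *
est()
E
```

```text
phi from pos 0.206 phi from yaw 0.22 r 0.1884 (.1881) tilt [ 0.013  0.001 -1.   ] grip 0.0094 F [ 2.3  2.1 -2.3] M [-0.11 -0.06 -0.05] z 0.0724 t 3.67
t: 4.0
tcp_pos: [0.4916, 0.0213, 0.0724]
orientation: [0.004, 0.868, 0.497, 0.008]
contact_force: [4.1, 3.0, -5.6]
grip_width: 0.0091
phi from pos 0.39 phi from yaw 0.389 r 0.1881 (.1881) tilt [ 0.017  0.001 -1.   ] grip 0.0091 F [ 4.1  3.  -5.6] M [ 0.09 -0.28 -0.14] z 0.0724 t 4.0
```

```bash

python3 -m crank '[[0.0075,-0.041,0,0,0,0.0195,0],[0.0075,-0.041,0,0,0,0.0195,0],[0.0075,-0.041,0,0,0,0.0195,0],[0.0075,-0.041,0,0,0,0.0195,0],[0.0075,-0.041,0,0,0,0.0195,0],[0.0075,-0.041,0,0,0,0.0195,0]]'
python3 - <<'E'
from fit import *
est()
E
```

```text
t: 4.5
tcp_pos: [0.4467, 0.0805, 0.0724]
orientation: [0.003, 0.947, 0.32, 0.014]
contact_force: [9.4, 3.7, -8.9]
grip_width: 0.0091
phi from pos 0.789 phi from yaw 0.778 r 0.1874 (.1881) tilt [ 0.028  0.002 -1.   ] grip 0.0091 F [ 9.4  3.7 -8.9] M [-0.12 -0.29 -0.13] z 0.0724 t 4.5
```

```bash

python3 -m crank '[[0.0065,-0.041,0,0.002,-0.002,0.0195,0],[0.0065,-0.041,0,0.002,-0.002,0.0195,0],[0.0065,-0.041,0,0.001,-0.002,0.0195,0],[0.0065,-0.041,0,0.001,-0.002,0.0195,0],[0.0065,-0.041,0,0.001,-0.002,0.0195,0],[0.0065,-0.041,0,0.001,-0.002,0.0195,0]]'
python3 - <<'E'
from fit import *
est()
E
```

```text
t: 5.0
tcp_pos: [0.4274, 0.1528, 0.0724]
orientation: [-0.004, 0.991, 0.13, -0.002]
contact_force: [7.6, -2.2, -12.7]
grip_width: 0.0094
phi from pos 1.19 phi from yaw 1.168 r 0.1876 (.1881) tilt [-0.005  0.006 -1.   ] grip 0.0094 F [  7.6  -2.2 -12.7] M [-0.75 -1.31 -0.24] z 0.0724 t 5.0
```

```bash

python3 -m crank '[[0.006,-0.041,0.008,0,0,0.0202,0],[0.006,-0.041,0.004,0,0,0.0202,0],[0.006,-0.041,0,0,0,0.0202,0],[0.0065,-0.041,0,0,0,0.0202,0],[0.0065,-0.041,0,0,0,0.0202,0],[0.0065,-0.041,0,0,0,0.0202,0]]'
python3 - <<'E'
from fit import *
est()
shot('scene','pics/c1.png',170,110,130,110,6); shot('top','pics/c2.png',150,60,180,150,4)
E
```

```text
t: 5.5
tcp_pos: [0.4391, 0.2277, 0.0724]
orientation: [-0.001, 0.997, -0.071, 0.006]
contact_force: [9.6, -6.2, -7.0]
grip_width: 0.0088
phi from pos 1.598 phi from yaw 1.571 r 0.187 (.1881) tilt [ 0.012  0.002 -1.   ] grip 0.0088 F [ 9.6 -6.2 -7. ] M [-1.11 -0.73 -0.22] z 0.0724 t 5.5
```

View pics/c1.png

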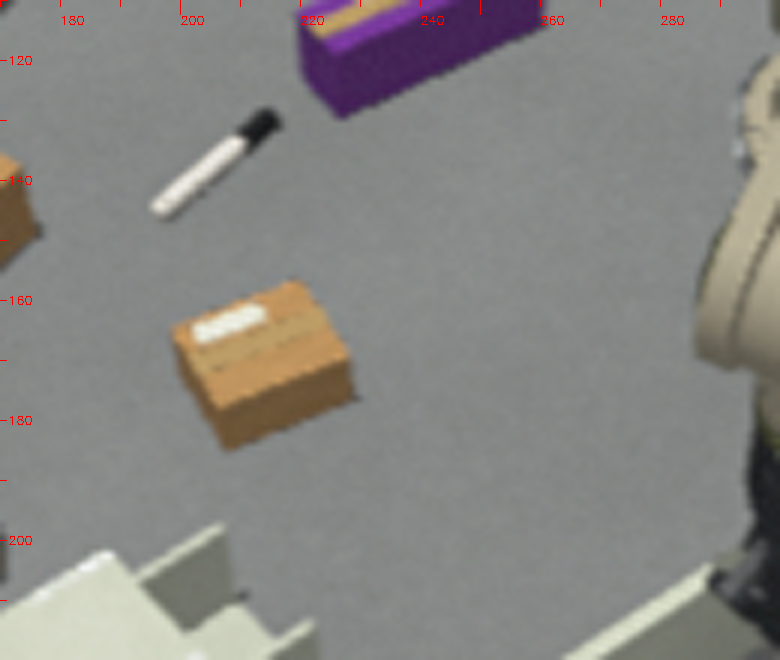

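View pics/c2.png

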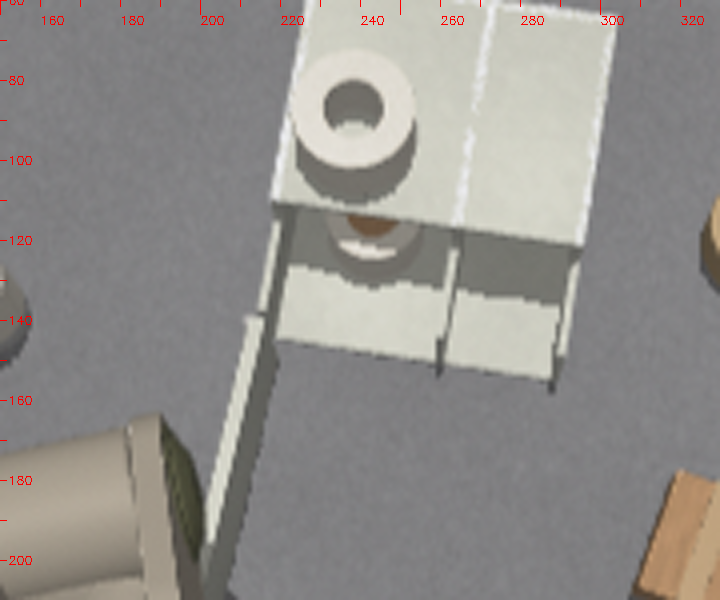

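The door is open about 90°, in line with the locker's left wall (top view, panel from (213,140) to (205,205)). I'll release the handle and rise.

```bash

python3 -m crank '[[0.003,-0.01,0,0,0,0.004,0],[0,0,0,0,0,0,0.5],[0,0,0,0,0,0,0.5],[0,0,0,0,0,0,0.5],[0,0,-0.08,0,0,0,0.5],[0,0,-0.12,0,0,0,0.5],[0,0,-0.13,0,0,0,0.5],[0,0,-0.13,0,0,0,0.5],[0,0,-0.08,0,0,0,0.5]]'
python3 - <<'E'
from fit import *
C=(0.5718,-0.3877,0.1309)
g=T(*C,(-.05,0,.2)); print(g); plan(g,C[2]-np.pi/2,18)
E
```

```text
t: 6.35
tcp_pos: [0.4364, 0.23, 0.2374]
orientation: [-0.0, 0.997, -0.076, 0.001]
contact_force: [0.2, -1.3, -0.0]
grip_width: 0.0425
[ 0.52222776 -0.39422632  0.2       ]
t 6.35 pos [0.4364 0.23   0.2374] yaw -0.152 grip 0.0425 F [ 0.2 -1.3 -0. ]
total [0.5972 2.0135 0.1252] [-4.0e-04 -4.0e-04  4.1e-01] minrows 15.1
per row [0.0332 0.1119 0.007 ] [-0.     -0.      0.0228]
```

```bash

python3 -m crank '[[0.0375,0.125,0,0,0,0,0.8],[0.0375,0.125,0,0,0,0,0.8],[0.0375,0.125,0,0,0,0,0.8],[0.0375,0.125,0,0,0,0,0.8],[0.0375,0.125,0,0,0,0,0.8],[0.0375,0.125,0,0,0,0,1],[0.0375,0.125,0,0,0,0,1],[0.0375,0.125,0,0,0,0,1],[0.0375,0.125,0,0,0,0,1],[0.0375,0.125,0,0,0,0,1],[0.0375,0.125,0,0,0,0,1],[0.0375,0.125,0,0,0,0,1]]'
python3 -m crank '[[0,0,0,0,0,0.038,1],[0,0,0,0,0,0.038,1],[0,0,0,0,0,0.038,1],[0,0,0,0,0,0.038,1],[0,0,0,0,0,0.038,1],[0,0,0,0,0,0.038,1],[0,0,0,0,0,0.038,1],[0,0,0,0,0,0.038,1],[0,0,0,0,0,0.038,1],[0,0,0,0,0,0.038,1]]'
python3 - <<'E'
from fit import *
C=(0.5718,-0.3877,0.1309)
g=T(*C,(-.05,0,.13)); print(g); plan(g,C[2]-np.pi/2,5)
E
```

```text
t: 7.35
tcp_pos: [0.506, -0.2495, 0.2496]
orientation: [-0.002, 0.998, -0.068, 0.014]
contact_force: [0.7, 0.2, 0.1]
grip_width: 0.0855
t: 8.18
tcp_pos: [0.5041, -0.2606, 0.2488]
orientation: [-0.009, 0.77, -0.638, 0.012]
contact_force: [-0.5, 0.8, 0.1]
grip_width: 0.0852
[ 0.52222776 -0.39422632  0.13      ]
t 8.18 pos [ 0.5041 -0.2606  0.2488] yaw -1.384 grip 0.0852 F [-0.5  0.8  0.1]
total [0.4464 0.035  0.3981] [-0.0094 -0.0018  0.0178] minrows 4.3
per row [0.0893 0.007  0.0796] [-0.0019 -0.0004  0.0036]
```

```bash

python3 -m crank '[[0.089,0.007,0.06,-0.0019,-0.0004,0.0036,1],[0.089,0.007,0.06,-0.0019,-0.0004,0.0036,1],[0.089,0.007,0.06,-0.0019,-0.0004,0.0036,1],[0.089,0.007,0.06,-0.0019,-0.0004,0.0036,1],[0.089,0.007,0.06,-0.0019,-0.0004,0.0036,1],[0,0,0,0,0,0,1]]'
python3 - <<'E'
from fit import *
C=(0.5718,-0.3877,0.1309)
g=T(*C,(-.05,0,.024)); print(g); plan(g,C[2]-np.pi/2,5)
shot('scene','pics/d1.png',100,90,110,100,7); shot('top','pics/d2.png',350,90,110,130,5)
E
```

```text
t: 8.68
tcp_pos: [0.5172, -0.399, 0.1591]
orientation: [-0.0, 0.749, -0.662, 0.003]
contact_force: [-0.2, 0.9, -0.8]
grip_width: 0.085
[ 0.52222776 -0.39422632  0.024     ]
t 8.68 pos [ 0.5172 -0.399   0.1591] yaw -1.447 grip 0.085 F [-0.2  0.9 -0.8]
total [-0.0156 -0.0168  0.4504] [-0.0014 -0.0014 -0.0023] minrows 3.2
per row [-0.0031 -0.0034  0.0901] [-0.0003 -0.0003 -0.0005]
```

View pics/d1.png

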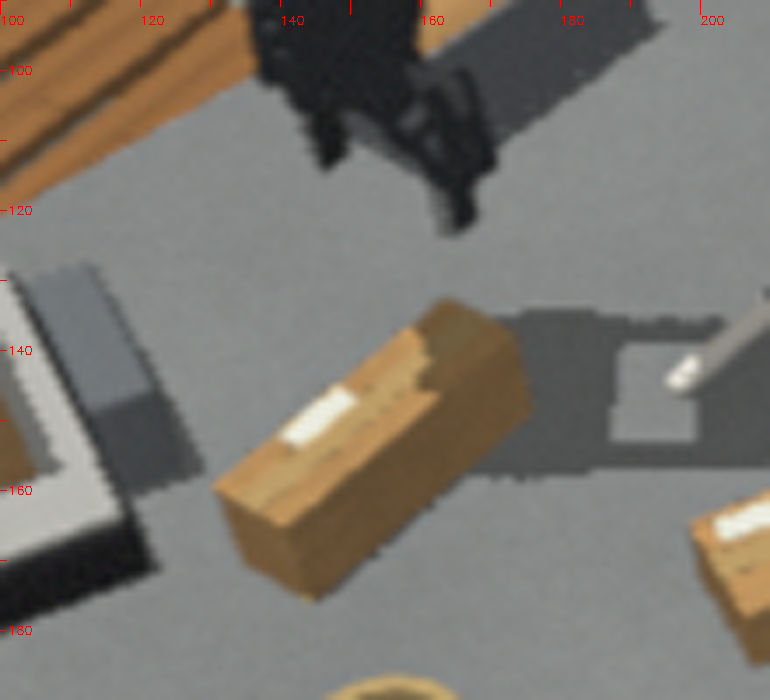

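View pics/d2.png

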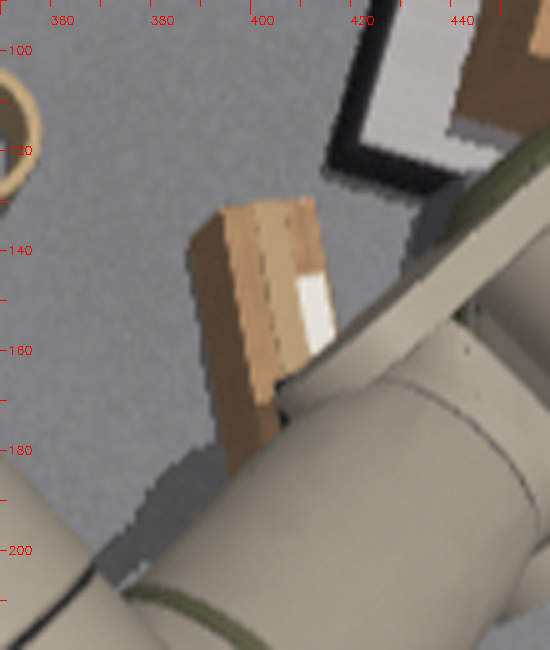

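```bash

python3 -m crank '[[-0.018,-0.018,0.02,-0.001,-0.001,-0.002,1],[0,0,0.08,0,0,0,1],[0,0,0.09,0,0,0,1],[0,0,0.06,0,0,0,1]]'
python3 - <<'E'
from fit import *
C=(0.5718,-0.3877,0.1309)
g=T(*C,(-.05,0,.024)); plan(g,C[2]-np.pi/2,3)
E
```

```text
t: 9.12
tcp_pos: [0.5274, -0.3879, 0.0939]
orientation: [-0.0, 0.754, -0.657, 0.01]
contact_force: [0.8, -0.3, -1.2]
grip_width: 0.0849
t 9.12 pos [ 0.5274 -0.3879  0.0939] yaw -1.433 grip 0.0849 F [ 0.8 -0.3 -1.2]
total [0.0148 0.0232 0.2331] [-0.0045 -0.0049  0.0021] minrows 1.7
per row [0.0049 0.0077 0.0777] [-0.0015 -0.0016  0.0007]
```

```bash

python3 -m crank '[[0.012,0.02,0.0,-0.0045,-0.0045,0.002,1],[0.003,0.004,0.05,0,0,0,1],[0,0,0.05,0,0,0,1],[0,0,0,0,0,0,1]]'
python3 - <<'E'
from fit import *
C=(0.5718,-0.3877,0.1309)
g=T(*C,(-.05,0,.024)); plan(g,C[2]-np.pi/2,3)
E
```

```text
t: 9.45
tcp_pos: [0.5216, -0.389, 0.065]
orientation: [0.0, 0.754, -0.657, -0.002]
contact_force: [0.7, 0.1, -0.5]
grip_width: 0.0855
t 9.45 pos [ 0.5216 -0.389   0.065 ] yaw -1.434 grip 0.0855 F [ 0.7  0.1 -0.5]
total [ 1.790e-02 -1.000e-04  1.368e-01] [0.0008 0.0006 0.0018] minrows 1.0
per row [ 0.006  -0.      0.0456] [0.0003 0.0002 0.0006]
```

```bash

python3 -m crank '[[0.014,0,0.05,0,0,0.002,1],[0.008,0,0.05,0,0,0.001,1],[0.003,0,0.03,0,0,0,1],[0,0,0,0,0,0,1]]'
python3 - <<'E'
from fit import *
C=(0.5718,-0.3877,0.1309)
g=T(*C,(-.05,0,.024)); plan(g,C[2]-np.pi/2,3)
E
```

```text
t: 9.78
tcp_pos: [0.5248, -0.3976, 0.0294]
orientation: [0.001, 0.751, -0.66, 0.002]
contact_force: [-0.6, 0.1, -0.3]
grip_width: 0.0852
t 9.78 pos [ 0.5248 -0.3976  0.0294] yaw -1.443 grip 0.0852 F [-0.6  0.1 -0.3]
total [-0.0122  0.007   0.0179] [-0.0004 -0.0013 -0.0009] minrows 0.2
per row [-0.0041  0.0023  0.006 ] [-0.0001 -0.0004 -0.0003]
```

```bash

python3 -m crank '[[-0.011,0.005,0.012,0,-0.001,0,1],[0,0,0,0,0,0,0],[0,0,0,0,0,0,0],[0,0,0,0,0,0,0],[0,0,0,0,0,0,0],[0,0,0,0,0,0,0]]' 90
python3 - <<'E'
from fit import *
C=(0.5718,-0.3877,0.1309)
g=T(*C,(-.05,0,.024)); plan(g,C[2]-np.pi/2,3)
E
```

```text
t: 10.28
tcp_pos: [0.5235, -0.3948, 0.0287]
orientation: [0.0, 0.751, -0.66, 0.002]
contact_force: [0.4, -0.1, -3.0]
grip_width: 0.053
t 10.28 pos [ 0.5235 -0.3948  0.0287] yaw -1.442 grip 0.053 F [ 0.4 -0.1 -3. ]
total [-0.0023  0.0039  0.0158] [-0.001  -0.0012 -0.0008] minrows 0.1
per row [-0.0008  0.0013  0.0053] [-0.0003 -0.0004 -0.0003]
```

```bash

python3 -m crank '[[0,0,-0.03,0,0,0,0],[0,0,-0.05,0,0,0,0],[0,0,-0.06,0,0,0,0],[0,0,-0.06,0,0,0,0],[0,0,-0.06,0,0,0,0],[0,0,0,0,0,0,0]]' 
python3 - <<'E'
from fit import *
m=T(*LK,(-.17,-.064,.105)); print(m);plan(m,LK[2]-np.pi/2,3)
shot('scene','pics/e1.png',100,90,110,100,7)
E
```

```text
t: 10.78
tcp_pos: [0.5221, -0.3934, 0.1105]
orientation: [-0.0, 0.751, -0.66, -0.0]
contact_force: [-0.1, 0.5, -1.7]
grip_width: 0.0528
[0.43578112 0.01327899 0.105     ]
t 10.78 pos [ 0.5221 -0.3934  0.1105] yaw -1.442 grip 0.0528 F [-0.1  0.5 -1.7]
total [-1.3814  0.1113  0.0192] [0.0002 0.0002 0.0859] minrows 10.0
per row [-0.4605  0.0371  0.0064] [0.0001 0.0001 0.0286]
```

View pics/e1.png

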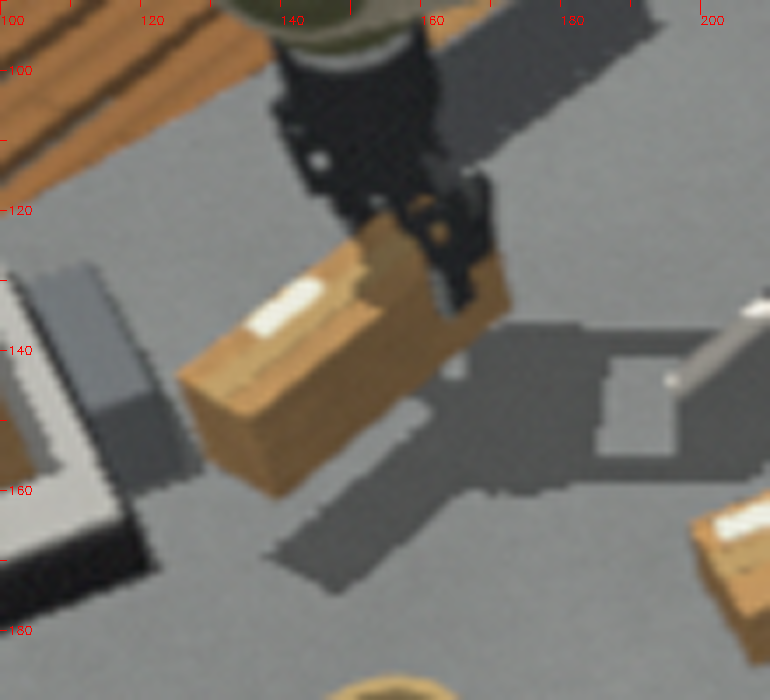

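```bash

python3 -m crank '[[-0.05,0.07,0,0,0,0.005,0],[-0.08,0.09,0,0,0,0.01,0],[-0.1,0.08,0,0,0,0.01,0],[-0.12,0.04,0,0,0,0.01,0],[-0.12,0,0,0,0,0.01,0],[-0.12,0,0,0,0,0.01,0]]' 
python3 - <<'E'
from fit import *
m=T(*LK,(-.17,-.064,.105)); plan(m,LK[2]-np.pi/2,7)
E
```

```text
t: 11.33
tcp_pos: [0.422, -0.222, 0.1018]
orientation: [-0.001, -0.686, 0.727, 0.005]
contact_force: [0.6, -0.3, -2.9]
grip_width: 0.0527
t 11.33 pos [ 0.422  -0.222   0.1018] yaw -1.629 grip 0.0527 F [ 0.6 -0.3 -2.9]
total [-0.7856 -0.     -0.0061] [0.0027 0.0018 0.0264] minrows 5.7
per row [-0.1122 -0.     -0.0009] [0.0004 0.0003 0.0038]
```

```bash

python3 -m crank '[[-0.112,0,-0.002,0.0004,0.0003,0.004,0],[-0.112,0,-0.002,0.0004,0.0003,0.004,0],[-0.112,0,-0.002,0.0004,0.0003,0.004,0],[-0.112,0,-0.002,0.0004,0.0003,0.004,0],[-0.112,0,-0.002,0.0004,0.0003,0.004,0],[-0.09,0,0,0.0004,0.0003,0.004,0],[-0.07,0,0,0,0,0.002,0],[0,0,0,0,0,0,0]]' 
python3 - <<'E'
from fit import *
m=T(*LK,(-.165,-.064,.0375)); print(m); plan(m,LK[2]-np.pi/2,3)
shot('top','pics/f1.png',190,80,140,150,4)
shot('scene','pics/f2.png',150,130,130,110,6)
E
```

```text
t: 12.0
tcp_pos: [0.4347, 0.0108, 0.0998]
orientation: [-0.003, -0.654, 0.757, 0.008]
contact_force: [0.1, 0.3, -2.4]
grip_width: 0.0529
[0.44073129 0.01257484 0.0375    ]
t 12.0 pos [0.4347 0.0108 0.0998] yaw -1.716 grip 0.0529 F [ 0.1  0.3 -2.4]
total [-0.0074 -0.0225  0.2072] [ 0.0051  0.002  -0.0013] minrows 1.5
per row [-0.0025 -0.0075  0.0691] [ 0.0017  0.0007 -0.0004]
```

View pics/f1.png

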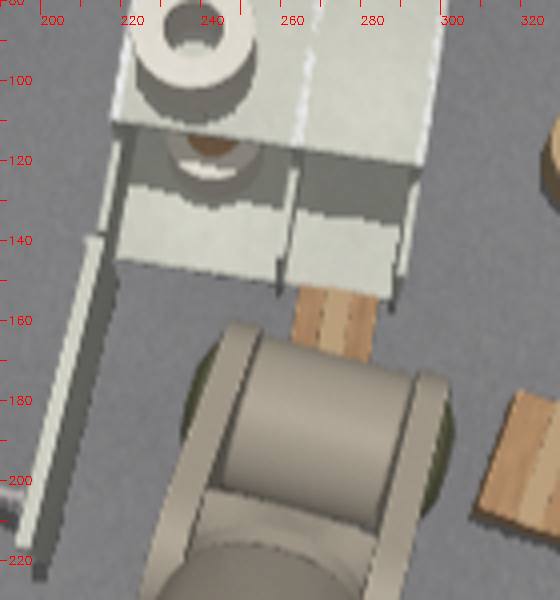

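View pics/f2.png

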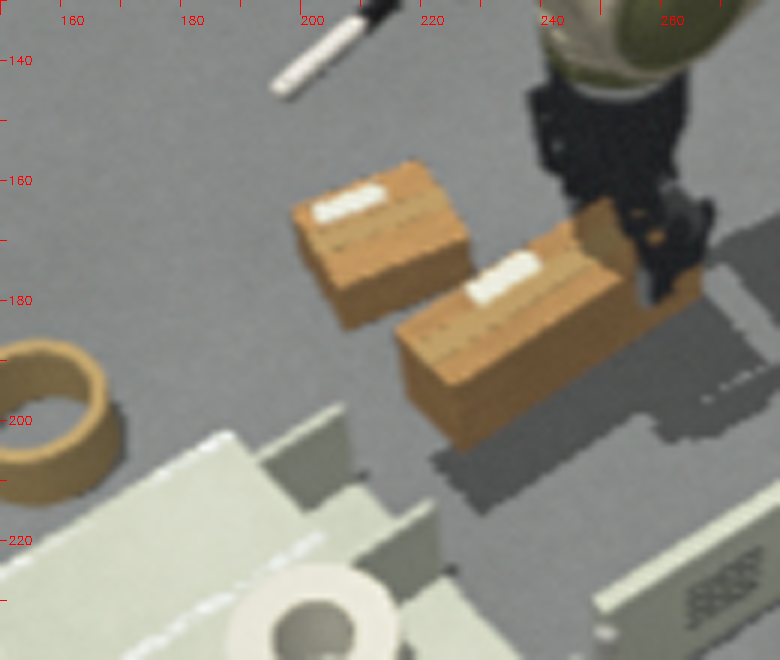

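```bash

python3 -m crank '[[0,-0.005,0,0.004,0.002,-0.001,0],[0,0,0.05,0.001,0,0,0],[0,0,0.06,0,0,0,0],[0,0,0.05,0,0,0,0],[0,0,0.02,0,0,0,0],[0,0,0,0,0,0,0]]' 
python3 - <<'E'
from fit import *
m=T(*LK,(-.165,-.064,.0375)); plan(m,LK[2]-np.pi/2,3)
E
```

```text
t: 12.6
tcp_pos: [0.4371, 0.0026, 0.0432]
orientation: [0.0, -0.653, 0.758, -0.003]
contact_force: [-0.0, 1.4, -3.1]
grip_width: 0.053
t 12.6 pos [0.4371 0.0026 0.0432] yaw -1.72 grip 0.053 F [-0.   1.4 -3.1]
total [-0.0347 -0.0071  0.0188] [-0.0015 -0.0012 -0.0024] minrows 0.3
per row [-0.0116 -0.0024  0.0063] [-0.0005 -0.0004 -0.0008]
```

```bash

python3 -m crank '[[-0.034,0,0.012,-0.001,-0.001,-0.003,0],[-0.005,0,0,0,0,0,0],[0,0,0,0,0,0,0]]' 
python3 - <<'E'
from fit import *
m=T(*LK,(-.165,-.064,.0375)); plan(m,LK[2]-np.pi/2,3)
m=T(*LK,(-.02,-.064,.0375)); plan(m,LK[2]-np.pi/2,6)
shot('top','pics/f3.png',230,110,80,80,7)
shot('scene','pics/f4.png',150,130,130,110,6)
E
```

```text
t: 12.85
tcp_pos: [0.4396, 0.0137, 0.0401]
orientation: [0.001, -0.656, 0.755, -0.001]
contact_force: [-0.4, -0.6, -2.4]
grip_width: 0.0531
t 12.85 pos [0.4396 0.0137 0.0401] yaw -1.712 grip 0.0531 F [-0.4 -0.6 -2.4]
total [ 0.003  -0.0043  0.0086] [-0.0008 -0.0002  0.0001] minrows 0.1
per row [ 0.001  -0.0014  0.0029] [-0.0003 -0.0001  0.    ]
t 12.85 pos [0.4396 0.0137 0.0401] yaw -1.712 grip 0.0531 F [-0.4 -0.6 -2.4]
total [ 0.0032 -0.4877  0.0098] [-0.0008 -0.0002  0.0001] minrows 3.5
per row [ 0.0005 -0.0813  0.0016] [-0.0001 -0.      0.    ]
```

View pics/f3.png

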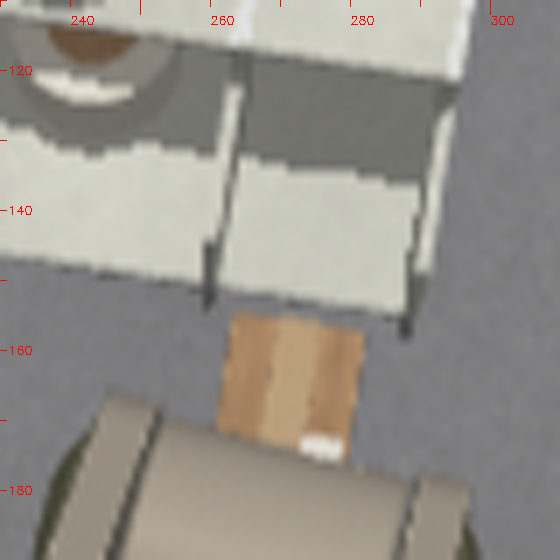

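View pics/f4.png

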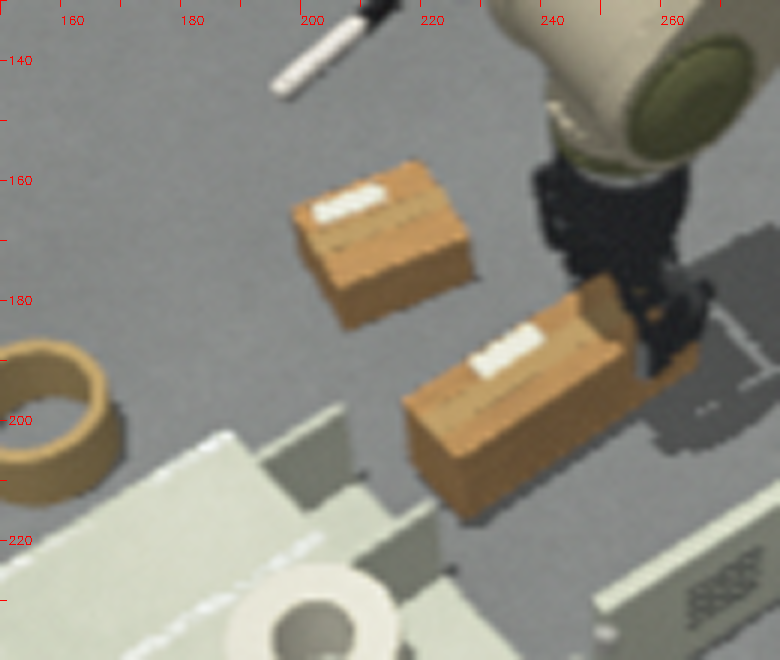

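```bash
python3 - <<'E'
from fit import *
d=lambda u,v,s=7,u0=230,v0=110:(u/s+u0-.5+.5/s, v/s+v0-.5+.5/s)
r=lambda u,v,z:ray('top',d(u,v),z)[:2]
zt=.064+.0401-.0287
for a,b,z in [((232,314),(218,430),zt),((363,330),(347,455),zt),((228,85),(205,240),.075),((240,85),(217,240),.075),((455,110),(430,270),.075),((440,110),(415,265),.075)]:
    A,B=r(*a,z),r(*b,z);v=A-B;print(A.round(4),B.round(4),'yaw',np.arctan2(v[1],v[0]).round(3))
    c,s=np.cos(LK[2]),np.sin(LK[2]);w=A-np.array(LK[:2]);print('  locker xy',round(c*w[0]+s*w[1],4),round(-s*w[0]+c*w[1],4))
E
```

```text
[0.5812 0.0221] [0.5336 0.0269] yaw -0.1
  locker xy -0.0273 -0.0348
[ 0.5755 -0.0305] [ 0.5243 -0.0246] yaw -0.114
  locker xy -0.0255 -0.0876
[0.6769 0.0253] [0.6117 0.0335] yaw -0.125
  locker xy 0.067 -0.0181
[0.6769 0.0204] [0.6118 0.0286] yaw -0.125
  locker xy 0.0677 -0.0229
[ 0.6677 -0.0668] [ 0.6008 -0.0571] yaw -0.144
  locker xy 0.0709 -0.1106
[ 0.6676 -0.0608] [ 0.6028 -0.0511] yaw -0.148
  locker xy 0.07 -0.1047
```

```bash

python3 -m crank '[[0,0,0,0,0,0.01,0],[0,-0.04,0.003,0,0,0.001,0],[0,-0.05,0,0,0,0,0],[0,0,0,0,0,0,0]]' 
python3 - <<'E'
from fit import *
m=T(*LK,(-.022,-.064,.0375)); plan(m,LK[2]-np.pi/2-.03,6)
shot('top','pics/f5.png',230,110,80,80,7)
E
```

```text
t: 13.28
tcp_pos: [0.4672, 0.0087, 0.0411]
orientation: [0.001, -0.642, 0.767, -0.002]
contact_force: [0.1, -0.2, -2.6]
grip_width: 0.053
t 13.28 pos [0.4672 0.0087 0.0411] yaw -1.747 grip 0.053 F [ 0.1 -0.2 -2.6]
total [-0.0139 -0.3872  0.0143] [-0.0018 -0.0003 -0.0017] minrows 2.8
per row [-0.0023 -0.0645  0.0024] [-0.0003 -0.     -0.0003]
```

View pics/f5.png

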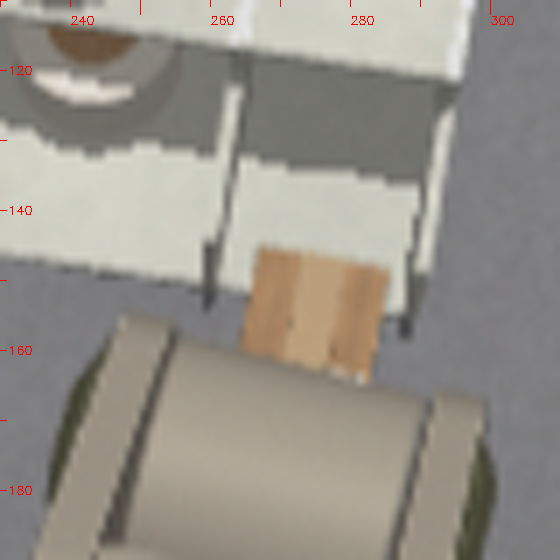

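```bash

python3 -m crank '[[-0.005,-0.06,0,-0.001,0,0,0],[-0.005,-0.06,0.002,0,0,0,0],[-0.004,-0.06,0.002,0,0,0,0],[0,0,0,0,0,0,0]]' 
python3 - <<'E'
from fit import *
m=T(*LK,(-.022,-.064,.0375)); plan(m,LK[2]-np.pi/2-.03,3)
shot('top','pics/f6.png',230,100,80,80,7)
E
```

```text
t: 13.67
tcp_pos: [0.5178, 0.0045, 0.0402]
orientation: [-0.001, -0.642, 0.766, 0.001]
contact_force: [0.5, -0.7, -2.5]
grip_width: 0.053
t 13.67 pos [0.5178 0.0045 0.0402] yaw -1.746 grip 0.053 F [ 0.5 -0.7 -2.5]
total [ 0.0021 -0.2189  0.0085] [ 0.0009 -0.0003 -0.0014] minrows 1.6
per row [ 0.0007 -0.073   0.0028] [ 0.0003 -0.0001 -0.0005]
```

View pics/f6.png

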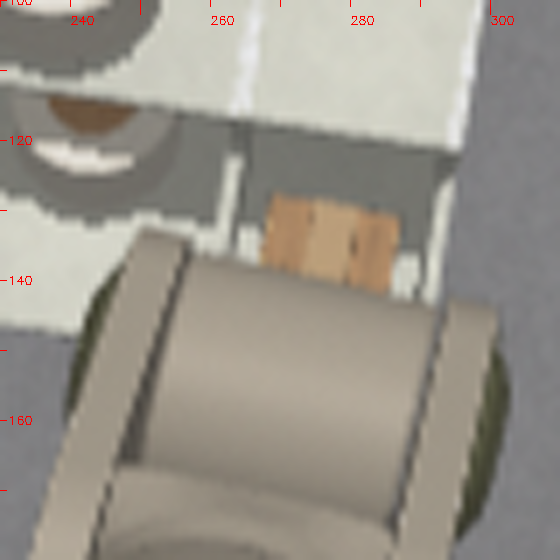

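```bash

python3 -m crank '[[0,-0.07,0.002,0.0005,0,-0.0005,0],[0,-0.07,0.002,0.0005,0,-0.0005,0],[0,-0.06,0.002,0,0,0,0],[0,0,0,0,0,0,0]]' 
python3 - <<'E'
from fit import *
m=T(*LK,(-.022,-.064,.0337)); plan(m,LK[2]-np.pi/2-.03,3)
shot('scene','pics/f7.png',150,140,130,110,6)
E
```

```text
t: 14.05
tcp_pos: [0.5709, -0.0044, 0.0374]
orientation: [-0.003, -0.644, 0.765, 0.003]
contact_force: [-0.2, -0.1, -3.3]
grip_width: 0.0532
t 14.05 pos [ 0.5709 -0.0044  0.0374] yaw -1.742 grip 0.0532 F [-0.2 -0.1 -3.3]
total [ 0.0041 -0.0394  0.0119] [ 0.003  -0.0002  0.0001] minrows 0.3
per row [ 0.0014 -0.0131  0.004 ] [ 0.001  -0.0001  0.    ]
```

View pics/f7.png

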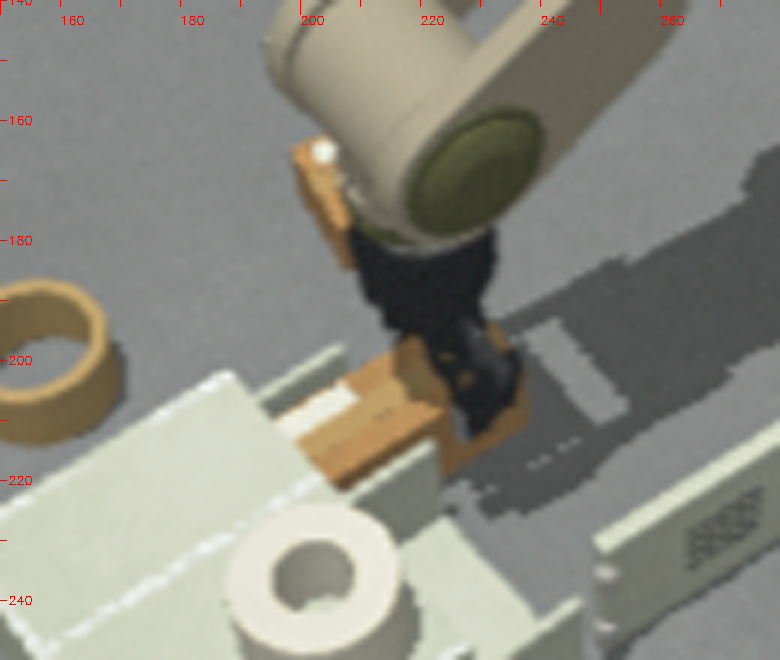

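```bash

python3 -m crank '[[0.003,-0.036,0.002,0.003,0,0,0],[0,0,0.01,0,0,0,0],[0,0,0.01,0,0,0,0],[0,0,0,0,0,0,0]]' 
python3 - <<'E'
from fit import *
m=T(*LK,(-.022,-.064,.0327)); plan(m,LK[2]-np.pi/2-.03,3)
E
```

```text
t: 14.43
tcp_pos: [0.577, -0.0059, 0.0325]
orientation: [-0.001, -0.645, 0.765, 0.001]
contact_force: [0.3, -1.4, -1.5]
grip_width: 0.053
t 14.43 pos [ 0.577  -0.0059  0.0325] yaw -1.741 grip 0.053 F [ 0.3 -1.4 -1.5]
total [ 0.0024 -0.0184 -0.0009] [ 0.0008 -0.0002  0.0004] minrows 0.1
per row [ 0.0008 -0.0061 -0.0003] [ 0.0003 -0.0001  0.0001]
```

```bash

python3 -m crank '[[0,-0.025,0.002,0,0,0,0],[0,0,0,0,0,0,0],[0,0,0,0,0,0,0.75],[0,0,0,0,0,0,0.9],[0,0,0,0,0,0,0.9],[0,0,0,0,0,0,0.9]]' 
python3 - <<'E'
from fit import *
m=T(*LK,(-.022,-.064,.0327)); plan(m,LK[2]-np.pi/2-.03,3)
shot('scene','pics/g1.png',150,140,130,110,6)
E
```

```text
t: 14.93
tcp_pos: [0.5839, -0.007, 0.0319]
orientation: [-0.001, -0.645, 0.765, 0.001]
contact_force: [-0.3, 0.1, -0.7]
grip_width: 0.077
t 14.93 pos [ 0.5839 -0.007   0.0319] yaw -1.741 grip 0.077 F [-0.3  0.1 -0.7]
total [ 0.0027  0.005  -0.0025] [ 0.0007 -0.0002  0.0004] minrows 0.0
per row [ 0.0009  0.0017 -0.0008] [ 0.0002 -0.0001  0.0001]
```

View pics/g1.png

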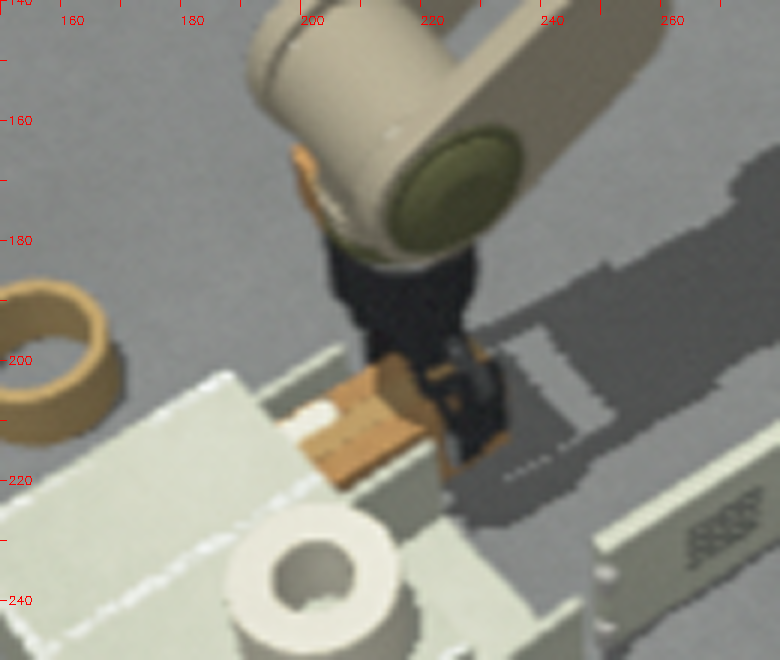

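```bash

python3 -m crank '[[0,0.05,0,0,0,0,0.9],[0,0.06,0,0,0,0,0.9],[0,0.06,0,0,0,0,0.9],[0,0.06,0,0,0,0,0.9],[0,0.06,0,0,0,0,0.9],[0,0,0,0,0,0,0.9]]' 
python3 - <<'E'
from fit import *
m=T(*LK,(-.1,-.064,.0327)); plan(m,LK[2]-np.pi/2-.03,3)
shot('scene','pics/g2.png',150,140,130,110,6);shot('top','pics/g3.png',230,100,80,80,7)
E
```

```text
t: 15.48
tcp_pos: [0.4949, 0.0081, 0.0315]
orientation: [-0.001, -0.644, 0.765, 0.0]
contact_force: [0.7, 0.2, 0.4]
grip_width: 0.077
t 15.48 pos [0.4949 0.0081 0.0315] yaw -1.741 grip 0.077 F [0.7 0.2 0.4]
total [ 0.0097 -0.0361 -0.0039] [ 0.0005 -0.0002  0.0004] minrows 0.3
per row [ 0.0032 -0.012  -0.0013] [ 0.0002 -0.0001  0.0001]
```

View pics/g2.png

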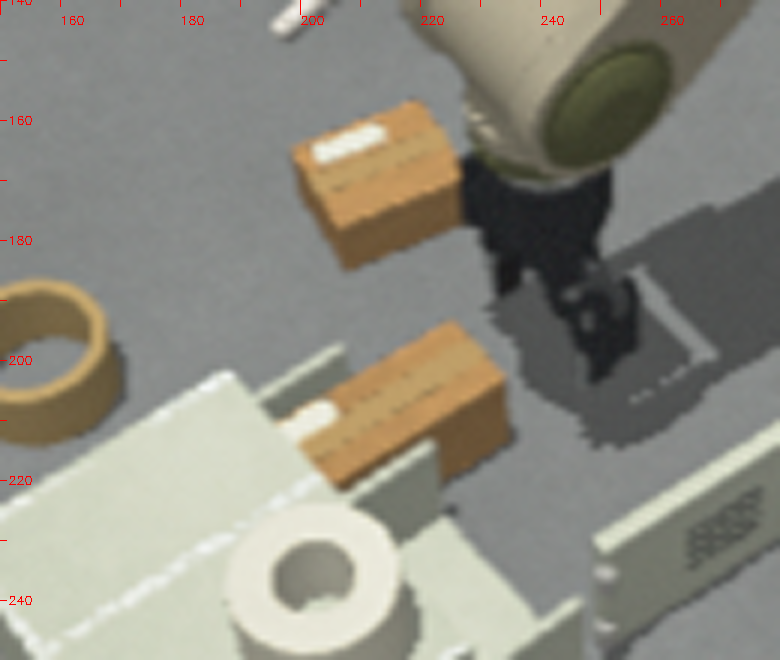

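View pics/g3.png

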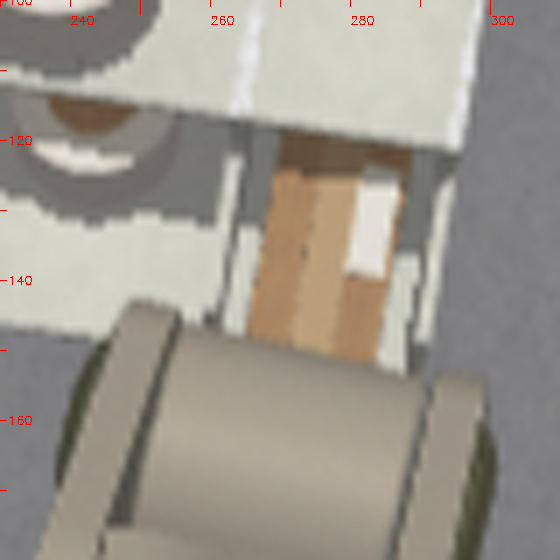

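```bash

python3 -m crank '[[0.008,0,0.01,0,0,0,0],[0,0,0.01,0,0,0,0],[0,0,0,0,0,0,0],[0,0,0,0,0,0,0],[0,0,0,0,0,0,0]]' 40
python3 - <<'E'
from fit import *
m=T(*LK,(-.08,-.064,.027)); plan(m,LK[2]-np.pi/2-.03,3)
m=T(*LK,(.009,-.064,.027)); plan(m,LK[2]-np.pi/2-.03,3)
E
```

```text
t: 16.0
tcp_pos: [0.5015, 0.0035, 0.0252]
orientation: [0.002, -0.644, 0.765, -0.003]
contact_force: [0.7, 0.1, -0.3]
grip_width: 0.0162
t 16.0 pos [0.5015 0.0035 0.0252] yaw -1.742 grip 0.0162 F [ 0.7  0.1 -0.3]
total [-0.0036 -0.0784 -0.0056] [-0.0019 -0.0003  0.0001] minrows 0.6
per row [-0.0012 -0.0261 -0.0019] [-0.0006 -0.0001  0.    ]
t 16.0 pos [0.5015 0.0035 0.0252] yaw -1.742 grip 0.0162 F [ 0.7  0.1 -0.3]
total [-0.0124 -0.3749 -0.0038] [-0.0019 -0.0003  0.0001] minrows 2.7
per row [-0.0041 -0.125  -0.0013] [-0.0006 -0.0001  0.    ]
```

```bash

python3 -m crank '[[-0.001,-0.04,0,-0.0015,0,0,0],[-0.001,-0.04,0,0,0,0,0],[-0.001,-0.03,0,0,0,0,0],[-0.001,-0.03,0,0,0,0,0],[-0.001,-0.03,0,0,0,0,0]]'
python3 - <<'E'
from fit import *
m=T(*LK,(.009,-.064,.027)); plan(m,LK[2]-np.pi/2-.03,3)
shot('scene','pics/g4.png',150,140,130,110,6);shot('top','pics/g5.png',230,80,80,80,7)
E
```

```text
t: 16.42
tcp_pos: [0.5519, -0.0033, 0.0246]
orientation: [-0.002, -0.644, 0.765, 0.002]
contact_force: [-3.1, 0.5, 2.0]
grip_width: -0.0001
t 16.42 pos [ 0.5519 -0.0033  0.0246] yaw -1.742 grip -0.0001 F [-3.1  0.5  2. ]
total [-0.0064 -0.2057 -0.0091] [ 0.0015 -0.0002  0.0002] minrows 1.5
per row [-0.0021 -0.0686 -0.003 ] [ 0.0005 -0.0001  0.0001]
```

View pics/g4.png

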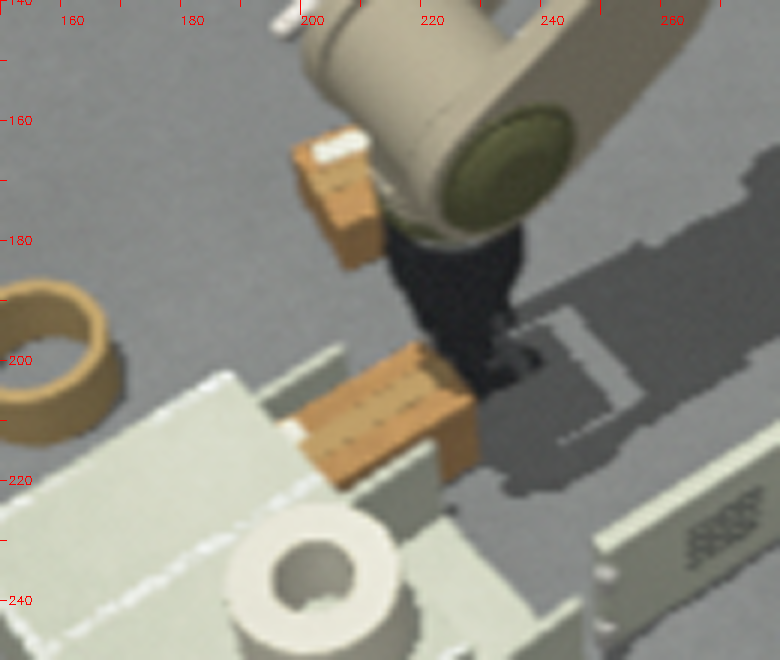

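View pics/g5.png

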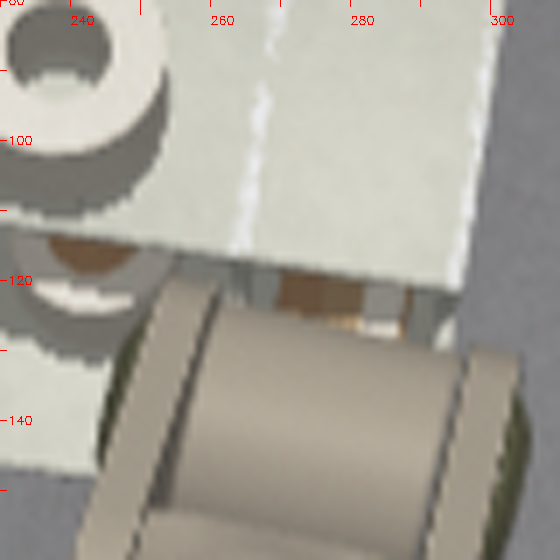

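```bash

python3 -m crank '[[-0.001,-0.035,-0.002,0.001,0,0,0],[-0.001,-0.04,-0.002,0,0,0,0],[-0.001,-0.04,0,0,0,0,0],[-0.001,-0.04,0,0,0,0,0]]'
python3 - <<'E'
from fit import *
m=T(*LK,(.009,-.064,.027)); plan(m,LK[2]-np.pi/2-.03,3)
E
python3 -m crank '[[-0.001,-0.04,0,0,0,0,0],[-0.001,-0.03,0,0,0,0,0],[0,0,0,0,0,0,0]]'
python3 - <<'E'
from fit import *
m=T(*LK,(.009,-.064,.027)); plan(m,LK[2]-np.pi/2-.03,3)
shot('scene','pics/g6.png',150,140,130,110,6)
E
```

```text
t: 16.85
tcp_pos: [0.5952, -0.0092, 0.0247]
orientation: [-0.003, -0.644, 0.765, 0.003]
contact_force: [-1.9, 0.3, 0.5]
grip_width: -0.0003
t 16.85 pos [ 0.5952 -0.0092  0.0247] yaw -1.741 grip -0.0003 F [-1.9  0.3  0.5]
total [-0.0012 -0.0599 -0.0082] [ 0.0024 -0.0002  0.0003] minrows 0.4
per row [-0.0004 -0.02   -0.0027] [ 0.0008 -0.0001  0.0001]
t: 17.1
tcp_pos: [0.6162, -0.0122, 0.0241]
orientation: [-0.003, -0.644, 0.765, 0.003]
contact_force: [-0.1, 0.6, 0.3]
grip_width: 0.0001
t 17.1 pos [ 0.6162 -0.0122  0.0241] yaw -1.741 grip 0.0001 F [-0.1  0.6  0.3]
total [ 0.001   0.0108 -0.0097] [ 0.0031 -0.0002  0.0004] minrows 0.1
per row [ 0.0003  0.0036 -0.0032] [ 0.001  -0.0001  0.0001]
```

View pics/g6.png

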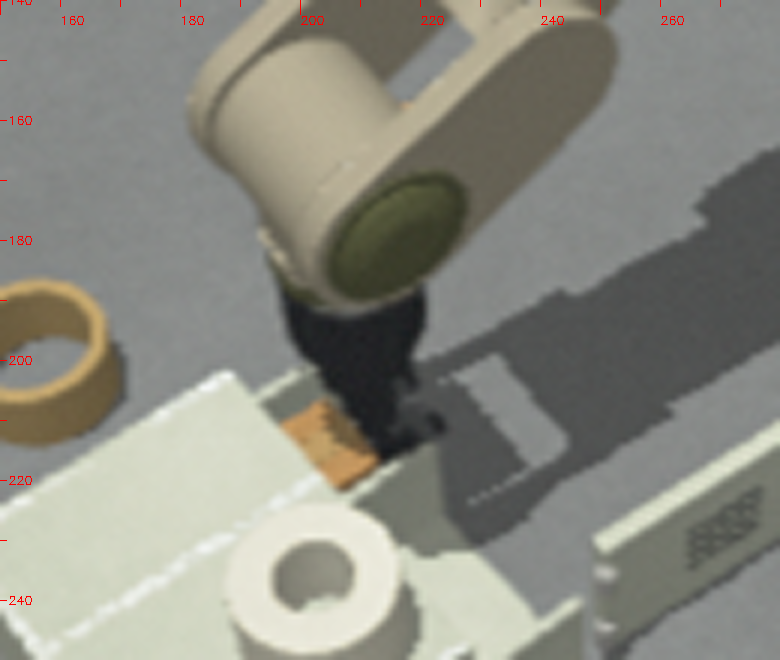

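```bash

python3 -m crank '[[0,0.06,0,0.002,0,0,0],[0,0.09,0,0.001,0,0,0],[0,0.1,-0.03,0,0,0,0],[0,0.1,-0.1,0,0,0,0],[0,0.1,-0.1,0,0,0,0],[0,0.08,-0.1,0,0,0,0],[0,0.0,-0.12,0,0,0,0],[0,0.0,-0.12,0,0,0,0.5],[0,0.0,-0.05,0,0,0,0.5]]'
python3 - <<'E'
from fit import *
m=door(LK,1.6,(-.034,-.185,.2)); plan(m,LK[2]+np.pi/2-1.6,11)
shot('scene','pics/i1.png',150,140,130,110,6);shot('top','pics/i2.png',180,80,130,140,4)
E
```

```text
t: 17.9
tcp_pos: [0.4428, 0.0181, 0.2092]
orientation: [-0.005, -0.645, 0.765, 0.006]
contact_force: [0.8, 0.0, 1.0]
grip_width: 0.023
t 17.9 pos [0.4428 0.0181 0.2092] yaw -1.741 grip 0.023 F [0.8 0.  1. ]
total [-0.6884  0.1334  0.0327] [ 0.0038  0.0038 -0.4998] minrows 12.6
per row [-0.0626  0.0121  0.003 ] [ 0.0003  0.0003 -0.0454]
```

View pics/i1.png

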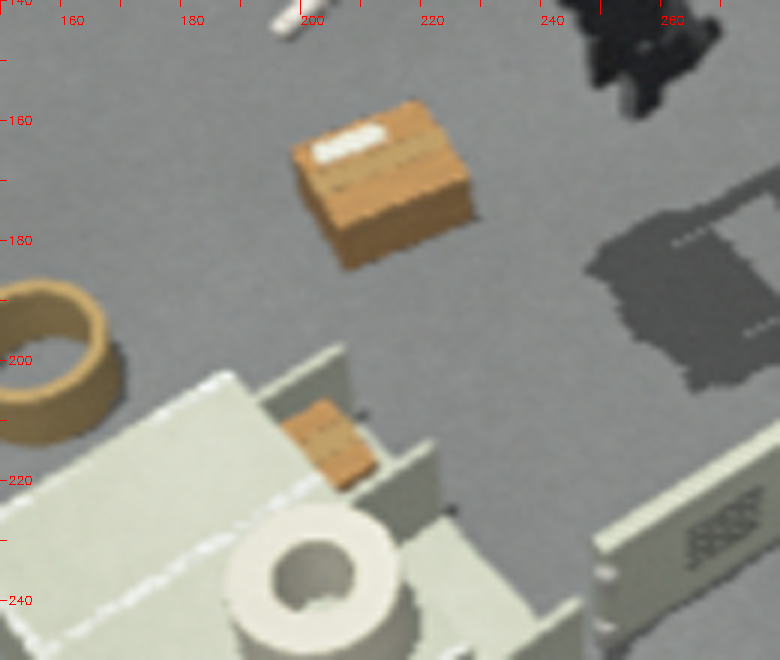

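View pics/i2.png

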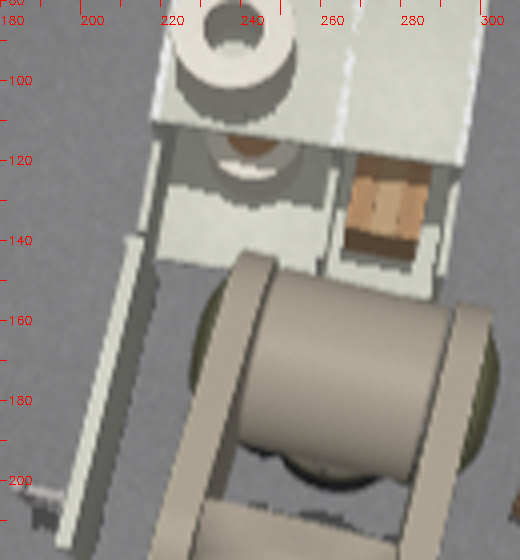

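```bash
python3 - <<'E'
from fit import *
from scipy.optimize import least_squares
d=lambda u,v,s=4,u0=180,v0=80:(u/s+u0-.5+.5/s, v/s+v0-.5+.5/s)
o=[((57,545),(0,-.22,.11)),((72,549),(.012,-.22,.11)),((127,235),(0,0,.11))]
f=lambda q:np.ravel([proj('top',door(LK,q[0],p))[0]-d(*uv) for uv,p in o])
s=least_squares(f,[1.6]);print(s.x,f(s.x).round(1))
t=cv2.imread('pics/i2_raw.png')[:,:,::-1];crop(t,180,170,50,60,10,'pics/i3.png')
for ph in(s.x[0],1.6,1.63):print(ph,door(LK,ph,(-.034,-.185,.111)),proj('top',[door(LK,ph,(-.034,-.185,.111)),door(LK,ph,(-.034,-.185,.041))]))
E
```

```text
[1.61584427] [-0.5  0.9  0.2  0.8  0.2  0.3]
1.6158442738516379 [0.43923291 0.2312619  0.111     ] [[184.00512921 201.41261462]
 [188.21009556 204.75162879]]
1.6 [0.43818254 0.22847288 0.111     ] [[185.0223552  201.81964716]
 [189.17112063 205.13647783]]
1.63 [0.44020862 0.23373934 0.111     ] [[183.10261594 201.03544116]
 [187.35740358 204.39500919]]
```

View pics/i3.png

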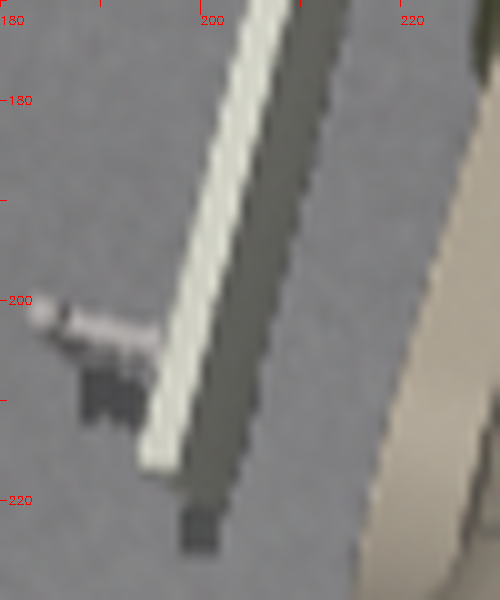

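```bash

python3 -m crank '[[0,0,0,0.0004,0.0004,-0.0385,0.5],[0,0,0,0.0004,0.0004,-0.0385,0.5],[0,0,0,0.0004,0.0004,-0.0385,0.5],[0,0,0,0.0004,0.0004,-0.0385,0.5],[0,0,0,0,0,-0.0385,0.5],[0,0,0,0,0,-0.0385,0.5],[0,0,0,0,0,-0.0385,0.5],[0,0,0,0,0,-0.0385,0.5],[0,0,0,0,0,-0.0385,0.5],[0,0,0,0,0,-0.0385,0.5],[0,0,0,0,0,-0.0385,0.5],[0,0,0,0,0,-0.0385,0.5]]'
python3 - <<'E'
from fit import *
m=door(LK,1.62,(-.034,-.185,.2)); plan(m,-.19,7)
E
```

```text
t: 19.0
tcp_pos: [0.4315, 0.0203, 0.1914]
orientation: [0.0, 0.992, -0.122, -0.017]
contact_force: [-0.6, -0.9, 0.1]
grip_width: 0.0427
t 19.0 pos [0.4315 0.0203 0.1914] yaw -0.244 grip 0.0427 F [-0.6 -0.9  0.1]
total [-0.1452 -0.6911 -0.0273] [ 0.0012  0.0105 -0.0171] minrows 5.1
per row [-0.0207 -0.0987 -0.0039] [ 0.0002  0.0015 -0.0024]
```

```bash

python3 -m crank '[[0,0,0,0,0.008,-0.008,0.5],[-0.02,-0.1,0,0,0.002,-0.005,0.5],[-0.02,-0.1,0,0,0,-0.003,0.5],[-0.02,-0.1,0,0,0,-0.002,0.5],[-0.02,-0.1,0,0,0,0,0.5],[-0.02,-0.1,0,0,0,0,0.5],[-0.02,-0.1,0,0,0,0,0.5],[0,0,0,0,0,0,0.5]]'
python3 - <<'E'
from fit import *
m=door(LK,1.62,(-.034,-.185,.15)); plan(m,-.19,3)
E
```

```text
t: 19.67
tcp_pos: [0.422, 0.2096, 0.1782]
orientation: [0.003, 0.996, -0.092, -0.01]
contact_force: [-0.2, -0.6, -0.3]
grip_width: 0.043
t 19.67 pos [0.422  0.2096 0.1782] yaw -0.183 grip 0.043 F [-0.2 -0.6 -0.3]
total [ 0.0456 -0.0847  0.0924] [0.0025 0.006  0.0021] minrows 1.0
per row [ 0.0152 -0.0282  0.0308] [0.0008 0.002  0.0007]
```

```bash

python3 -m crank '[[0,0,0,0.0025,0.006,0.002,0.5],[0,0,0,0,0,0,0.5],[0.03,-0.07,0.01,0,0,0,0.5],[0.02,-0.02,0.02,0,0,0,0.5],[0,0,0.03,0,0,0,0.5],[0,0,0,0,0,0,0.5]]'
python3 - <<'E'
from fit import *
m=door(LK,1.62,(-.034,-.185,.125)); plan(m,-.19,3)
E
```

```text
t: 20.17
tcp_pos: [0.4375, 0.2328, 0.1522]
orientation: [0.002, 0.996, -0.093, -0.006]
contact_force: [0.5, 0.3, -0.8]
grip_width: 0.0429
t 20.17 pos [0.4375 0.2328 0.1522] yaw -0.186 grip 0.0429 F [ 0.5  0.3 -0.8]
total [0.008  0.0008 0.0906] [0.0019 0.0035 0.0012] minrows 0.7
per row [0.0027 0.0003 0.0302] [0.0006 0.0012 0.0004]
```

```bash

python3 -m crank '[[0.004,0,0,0.002,0.0035,0.001,0.5],[0,0,0.04,0,0,0,0.5],[0,0,0.05,0,0,0,0.5],[0,0,0,0,0,0,0.5]]'
python3 - <<'E'
from fit import *
m=door(LK,1.62,(-.034,-.185,.07)); plan(m,-.19,3)
shot('scene','pics/j1.png',220,120,110,100,7)
E
```

```text
t: 20.5
tcp_pos: [0.4376, 0.2296, 0.1234]
orientation: [0.0, 0.995, -0.096, 0.0]
contact_force: [-1.5, -0.7, -0.7]
grip_width: 0.0428
t 20.5 pos [0.4376 0.2296 0.1234] yaw -0.192 grip 0.0428 F [-1.5 -0.7 -0.7]
total [ 0.0046 -0.0092  0.1782] [ 0.0001 -0.     -0.0007] minrows 1.3
per row [ 0.0015 -0.0031  0.0594] [ 0.     -0.     -0.0002]
```

View pics/j1.png

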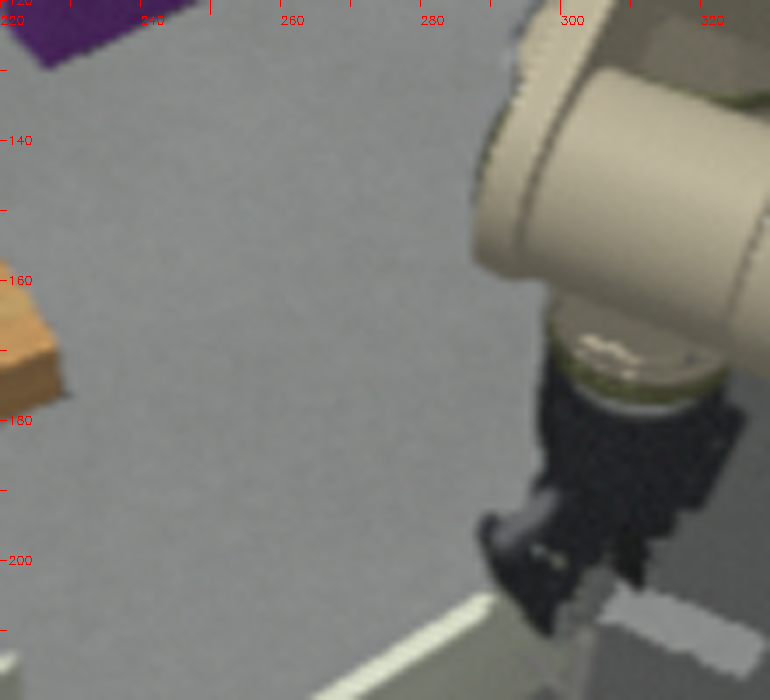

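```bash

python3 -m crank '[[0.004,-0.009,0.05,0,0,0,0.5],[0,0,0.06,0,0,0,0.5],[0,0,0.05,0,0,0,0.5],[0,0,0.02,0,0,0,0.5],[0,0,0,0,0,0,0.5]]'
python3 - <<'E'
from fit import *
m=door(LK,1.62,(-.034,-.185,.07)); plan(m,-.19,3); est()
E
```

```text
t: 20.97
tcp_pos: [0.4422, 0.2311, 0.0739]
orientation: [-0.002, 0.995, -0.097, 0.005]
contact_force: [0.2, -0.0, -0.3]
grip_width: 0.0434
t 20.97 pos [0.4422 0.2311 0.0739] yaw -0.194 grip 0.0434 F [ 0.2 -0.  -0.3]
total [-0.0094 -0.0013  0.0128] [-0.0013 -0.003  -0.0014] minrows 0.1
per row [-0.0031 -0.0004  0.0043] [-0.0004 -0.001  -0.0005]
phi from pos 1.62 phi from yaw 1.624 r 0.1853 (.1881) tilt [ 0.01   0.002 -1.   ] grip 0.0434 F [ 0.2 -0.  -0.3] M [ 0.03  0.05 -0.01] z 0.0739 t 20.97
```

Aligned; I'll grip and swing it shut along the arc in reverse.

```bash

python3 -m crank '[[-0.009,0,0.01,-0.001,-0.003,-0.001,0.5],[0,0,0,0,0,0,0],[0,0,0,0,0,0,0],[0,0,0,0,0,0,0],[0,0,0,0,0,0,0]]' 60
python3 - <<'E'
from fit import *
est()
p=np.array([-.034,-.185])
for d in (-.05,-.065):
    c,s=np.cos(d),np.sin(d); dd=np.array([c*p[0]+s*p[1],-s*p[0]+c*p[1]])-p
    print(d,'tool tx,ty',dd[1]/.3,dd[0]/.3,'wz',d/np.pi)
E
```

```text
t: 21.38
tcp_pos: [0.4404, 0.2316, 0.0737]
orientation: [-0.001, 0.995, -0.095, 0.002]
contact_force: [2.6, -0.3, -9.6]
grip_width: 0.0092
phi from pos 1.62 phi from yaw 1.621 r 0.1871 (.1881) tilt [ 0.003  0.002 -1.   ] grip 0.0092 F [ 2.6 -0.3 -9.6] M [-0.   -0.27  0.07] z 0.0737 t 21.38
-0.05 tool tx,ty -0.0048936330942394215 0.030962124872155466 wz -0.015915494309189534
-0.065 tool tx,ty -0.006059230665244331 0.040294446332035154 wz -0.020690142601946394
```

```bash

python3 -m crank '[[-0.004,0.025,0.004,0,0,-0.012,0],[-0.005,0.034,0.002,0,0,-0.016,0],[-0.005,0.034,0,0,0,-0.016,0],[-0.005,0.034,0,0,0,-0.016,0],[-0.005,0.034,0,0,0,-0.016,0],[-0.005,0.034,0,0,0,-0.016,0]]'
python3 - <<'E'
from fit import *
est()
E
```

```text
t: 21.88
tcp_pos: [0.4277, 0.1744, 0.0736]
orientation: [-0.002, 0.998, 0.057, 0.003]
contact_force: [3.4, 1.1, -5.4]
grip_width: 0.0092
phi from pos 1.306 phi from yaw 1.316 r 0.1873 (.1881) tilt [ 0.006  0.004 -1.   ] grip 0.0092 F [ 3.4  1.1 -5.4] M [ 0.06 -0.24  0.12] z 0.0736 t 21.88
```

```bash

python3 -m crank '[[-0.006,0.04,0,0,0,-0.0195,0],[-0.006,0.04,0,0,0,-0.0195,0],[-0.006,0.04,0,0,0,-0.0195,0],[-0.006,0.04,0,0,0,-0.0195,0],[-0.006,0.04,0,0,0,-0.0195,0],[-0.006,0.04,0,0,0,-0.0195,0],[-0.006,0.04,0,0,0,-0.0195,0],[-0.006,0.04,0,0,0,-0.0195,0]]'
python3 - <<'E'
from fit import *
est()
E
```

```text
t: 22.55
tcp_pos: [0.448, 0.0771, 0.0736]
orientation: [-0.001, 0.951, 0.31, 0.006]
contact_force: [5.1, 5.2, -7.3]
grip_width: 0.0093
phi from pos 0.769 phi from yaw 0.798 r 0.1878 (.1881) tilt [ 0.011  0.006 -1.   ] grip 0.0093 F [ 5.1  5.2 -7.3] M [ 0.4  -0.4   0.16] z 0.0736 t 22.55
```

```bash

python3 -m crank '[[-0.006,0.039,0,0,0,-0.0205,0],[-0.006,0.039,0,0,0,-0.0205,0],[-0.006,0.039,0,0,0,-0.0205,0],[-0.006,0.039,0,0,0,-0.0205,0],[-0.006,0.039,0,0,0,-0.0205,0],[-0.006,0.039,0,0,0,-0.0205,0],[-0.005,0.03,0,0,0,-0.016,0]]'
python3 - <<'E'
from fit import *
est()
E
```

```text
t: 23.13
tcp_pos: [0.5012, 0.0136, 0.0736]
orientation: [-0.001, 0.855, 0.519, 0.009]
contact_force: [3.3, 5.0, -4.9]
grip_width: 0.0091
phi from pos 0.325 phi from yaw 0.338 r 0.1881 (.1881) tilt [ 0.014  0.011 -1.   ] grip 0.0091 F [ 3.3  5.  -4.9] M [ 0.22 -0.01 -0.1 ] z 0.0736 t 23.13
```

```bash

python3 -m crank '[[-0.004,0.026,0,0,0,-0.0135,0],[-0.004,0.026,0,0,0,-0.0135,0],[-0.004,0.026,0,0,0,-0.0135,0],[-0.004,0.026,0,0,0,-0.0135,0],[-0.004,0.026,0,0,0,-0.0135,0]]'
python3 - <<'E'
from fit import *
est()
E
```

```text
t: 23.55
tcp_pos: [0.5356, -0.0073, 0.0736]
orientation: [-0.001, 0.791, 0.611, 0.008]
contact_force: [0.7, 2.0, -2.3]
grip_width: 0.0092
phi from pos 0.11 phi from yaw 0.114 r 0.1883 (.1881) tilt [ 0.01   0.012 -1.   ] grip 0.0092 F [ 0.7  2.  -2.3] M [-0.18  0.24 -0.08] z 0.0736 t 23.55
```

```bash

python3 -m crank '[[-0.003,0.02,0,0,0,-0.0105,0],[-0.003,0.02,0,0,0,-0.0105,0],[-0.002,0.015,0,0,0,-0.008,0]]'
python3 - <<'E'
from fit import *
est()
E
python3 -m crank '[[-0.001,0.015,0,0,0,-0.005,0],[-0.001,0.015,0,0,0,-0.002,0]]'
python3 - <<'E'
from fit import *
est()
E
```

```text
t: 23.8
tcp_pos: [0.5516, -0.014, 0.0736]
orientation: [-0.002, 0.761, 0.649, 0.007]
contact_force: [-0.3, 0.1, -2.6]
grip_width: 0.0093
phi from pos 0.018 phi from yaw 0.017 r 0.1884 (.1881) tilt [ 0.008  0.011 -1.   ] grip 0.0093 F [-0.3  0.1 -2.6] M [-0.38  0.35 -0.07] z 0.0736 t 23.8
t: 23.97
tcp_pos: [0.5569, -0.0158, 0.0734]
orientation: [-0.005, 0.753, 0.659, 0.002]
contact_force: [-32.3, 4.1, 19.9]
grip_width: 0.0092
phi from pos -0.011 phi from yaw -0.008 r 0.1885 (.1881) tilt [-0.003  0.011 -1.   ] grip 0.0092 F [-32.3   4.1  19.9] M [0.26 5.04 0.04] z 0.0734 t 23.97
```

```bash

python3 -m crank '[[0,0,0,0,0,0,0],[0,0,0,0,0,0,0]]'
python3 - <<'E'
from fit import *
est()
E
python3 -m crank '[[0,0,0,0,0,0,0.5],[0,0,0,0,0,0,0.5],[0,0,0,0,0,0,0.5]]'
python3 - <<'E'
from fit import *
est()
E
```

```text
t: 24.13
tcp_pos: [0.5561, -0.0156, 0.0736]
orientation: [-0.006, 0.752, 0.659, 0.002]
contact_force: [1.2, -0.0, -4.5]
grip_width: 0.0095
phi from pos -0.007 phi from yaw -0.009 r 0.1885 (.1881) tilt [-0.006  0.011 -1.   ] grip 0.0095 F [ 1.2 -0.  -4.5] M [-0.45 -0.18  0.03] z 0.0736 t 24.13
t: 24.38
tcp_pos: [0.5571, -0.0155, 0.0742]
orientation: [-0.005, 0.753, 0.659, 0.003]
contact_force: [0.8, 0.6, 0.1]
grip_width: 0.0425
phi from pos -0.012 phi from yaw -0.008 r 0.1881 (.1881) tilt [-0.003  0.012 -1.   ] grip 0.0425 F [0.8 0.6 0.1] M [-0.02 -0.08  0.01] z 0.0742 t 24.38
```

```bash

python3 -m crank '[[0,0,-0.06,0,0,0,0.5],[0,0,-0.09,0,0,0,0.5],[0,0,-0.1,0,0,0,0.5],[0,0,-0.1,0,0,0,0.5],[0,-0.1,-0.05,0,0,0,0.5],[0,-0.12,0,0,0,0,0],[0,-0.12,0,0,0,0,0],[0,-0.12,0,0,0,0,0],[0,-0.05,0,0,0,0,0]]'
python3 - <<'E'
from fit import *
est()
shot('scene','pics/k1.png',130,150,130,110,6);shot('top','pics/k2.png',200,60,120,130,5)
E
```

```text
t: 25.13
tcp_pos: [0.4047, 0.0039, 0.201]
orientation: [-0.002, 0.753, 0.658, 0.006]
contact_force: [0.6, 0.2, 0.3]
grip_width: 0.0002
phi from pos 0.598 phi from yaw -0.007 r 0.2638 (.1881) tilt [ 0.006  0.011 -1.   ] grip 0.0002 F [0.6 0.2 0.3] M [-0.04 -0.04 -0.03] z 0.201 t 25.13
```

View pics/k1.png

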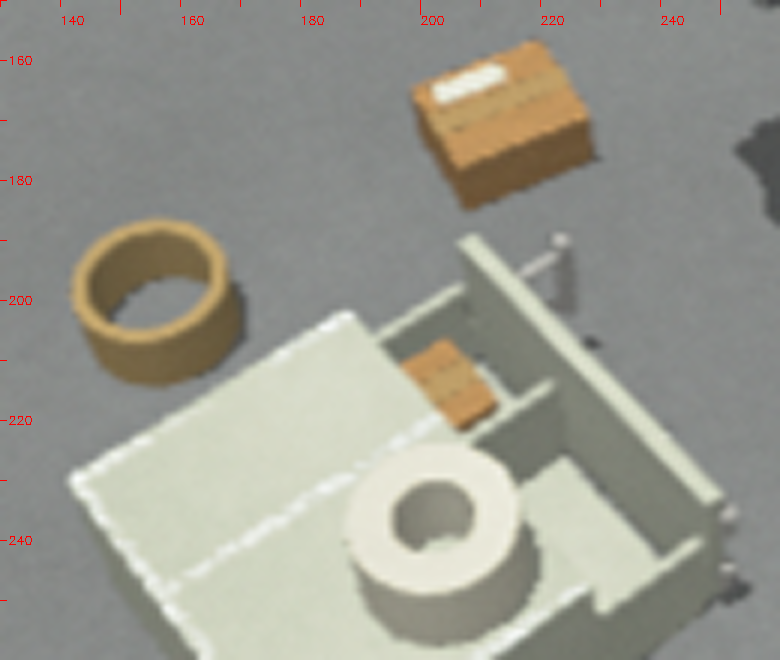

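View pics/k2.png

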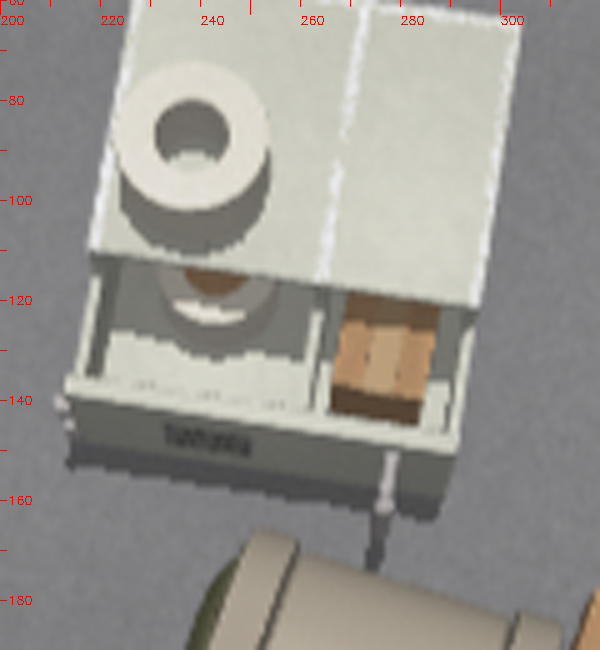

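```bash
python3 - <<'E'
from fit import *
m=door(LK,0,(-.07,-.14,.06)); plan(m,LK[2]+np.pi/2,6)
E
```

```text
t 25.23 pos [0.4062 0.0035 0.2014] yaw 1.436 grip -0.0 F [ 0.4  0.7 -0.5]
total [0.1512 0.3779 0.4753] [ 0.0018 -0.0038  0.0021] minrows 4.5
per row [0.0252 0.063  0.0792] [ 0.0003 -0.0006  0.0003]
```

```bash

python3 -m crank '[[0.03,0.04,0,0.001,-0.003,0.002,0],[0.03,0.04,0.08,0,0,0,0],[0.03,0.05,0.08,0,0,0,0],[0.03,0.05,0.08,0,0,0,0],[0.03,0.05,0.08,0,0,0,0],[0,0.05,0.08,0,0,0,0],[0,0.05,0.05,0,0,0,0],[0,0,0,0,0,0,0]]'
python3 - <<'E'
from fit import *
m=door(LK,0,(-.015,-.14,.06)); plan(m,LK[2]+np.pi/2,6)
E
```

```text
t: 25.9
tcp_pos: [0.5276, 0.0345, 0.0642]
orientation: [0.007, 0.756, 0.654, 0.008]
contact_force: [-0.1, -0.8, 0.9]
grip_width: -0.0
t 25.9 pos [0.5276 0.0345 0.0642] yaw 1.427 grip -0.0 F [-0.1 -0.8  0.9]
total [0.0007 0.1767 0.0178] [ 0.0068 -0.0007 -0.0009] minrows 1.3
per row [0.0001 0.0295 0.003 ] [ 0.0011 -0.0001 -0.0001]
```

```bash

python3 -m crank '[[0,0.04,0,0.005,0,0,0],[0,0.04,0,0.002,0,0,0],[0,0.04,0,0,0,0,0],[0,0.03,0,0,0,0,0],[0,0.02,0,0,0,0,0]]'
python3 - <<'E'
from fit import *
m=door(LK,0,(-.011,-.14,.06)); plan(m,LK[2]+np.pi/2,6)
E
```

```text
t: 26.32
tcp_pos: [0.5815, 0.0272, 0.0646]
orientation: [-0.002, 0.756, 0.654, 0.0]
contact_force: [0.4, -0.2, 0.2]
grip_width: 0.0005
t 26.32 pos [0.5815 0.0272 0.0646] yaw 1.426 grip 0.0005 F [ 0.4 -0.2  0.2]
total [-0.0009  0.009   0.0154] [-0.0008 -0.0009 -0.001 ] minrows 0.1
per row [-0.0002  0.0015  0.0026] [-0.0001 -0.0002 -0.0002]
```

```bash

python3 -m crank '[[0,0.015,0,0,0,0,0]]'; python3 -m crank '[[0,0.014,0,0,0,0,0]]'; python3 -m crank '[[0,0.014,0,0,0,0,0]]'
```

```text
t: 26.4
tcp_pos: [0.5825, 0.0273, 0.0643]
orientation: [-0.006, 0.756, 0.654, -0.003]
contact_force: [-37.9, 7.3, 9.0]
grip_width: 0.0002
t: 26.48
tcp_pos: [0.5818, 0.0278, 0.0635]
orientation: [-0.011, 0.756, 0.655, -0.007]
contact_force: [-24.3, 3.3, 7.2]
grip_width: 0.0001
t: 26.57
tcp_pos: [0.5813, 0.0283, 0.0629]
orientation: [-0.016, 0.756, 0.655, -0.011]
contact_force: [-20.6, 1.8, 9.0]
grip_width: 0.0
```

The panel is against its stop. I'll retreat and do the final check.

```bash

python3 -m crank '[[0,-0.04,0,0,0,0,0],[0,-0.08,0,-0.005,0,0,0],[0,-0.1,0,-0.005,0,0,0],[0,-0.1,-0.05,0,0,0,0],[0,-0.1,-0.1,0,0,0,0],[0,-0.05,-0.12,0,0,0,0],[0,0,-0.12,0,0,0,0],[0,0,0,0,0,0,0]]'
python3 - <<'E'
from fit import *
est()
im=cams.read_camera('scene');cv2.imwrite('pics/z1.png',cv2.resize(im[:,:,::-1],(800,600),interpolation=cv2.INTER_CUBIC))
crop(im,170,170,100,80,7,'pics/z3.png')
im=cams.read_camera('top');cv2.imwrite('pics/z2.png',cv2.resize(im[:,:,::-1],(800,600),interpolation=cv2.INTER_CUBIC))
E
```

```text
t: 27.23
tcp_pos: [0.4345, 0.0494, 0.1867]
orientation: [-0.005, 0.756, 0.655, -0.002]
contact_force: [1.4, -0.2, 0.9]
grip_width: 0.0002
phi from pos 0.683 phi from yaw 0.002 r 0.2133 (.1881) tilt [-0.01   0.006 -1.   ] grip 0.0002 F [ 1.4 -0.2  0.9] M [ 0.03  0.03 -0.03] z 0.1867 t 27.23
```

View pics/z1.png

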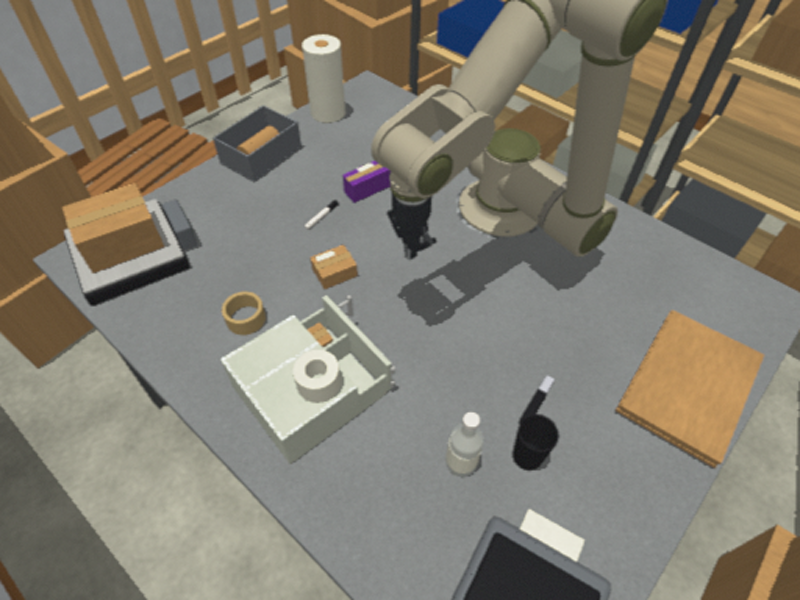

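View pics/z2.png

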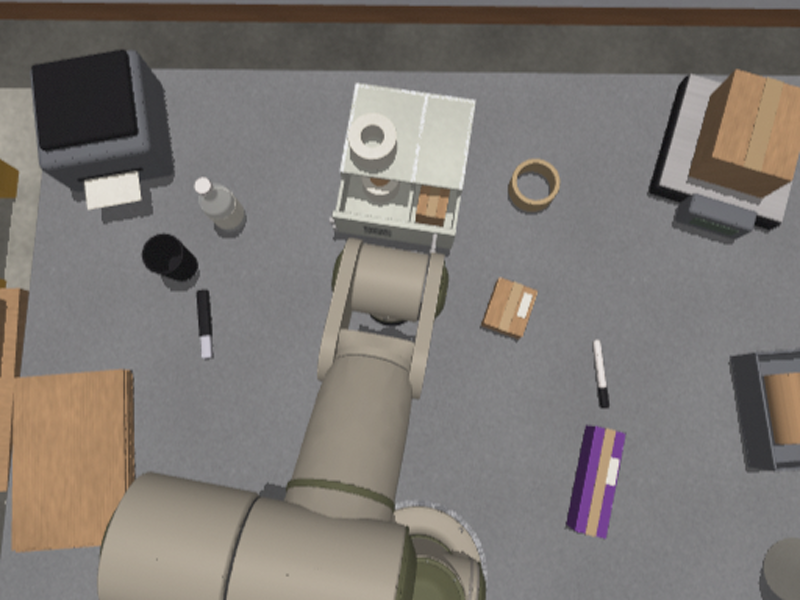

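View pics/z3.png

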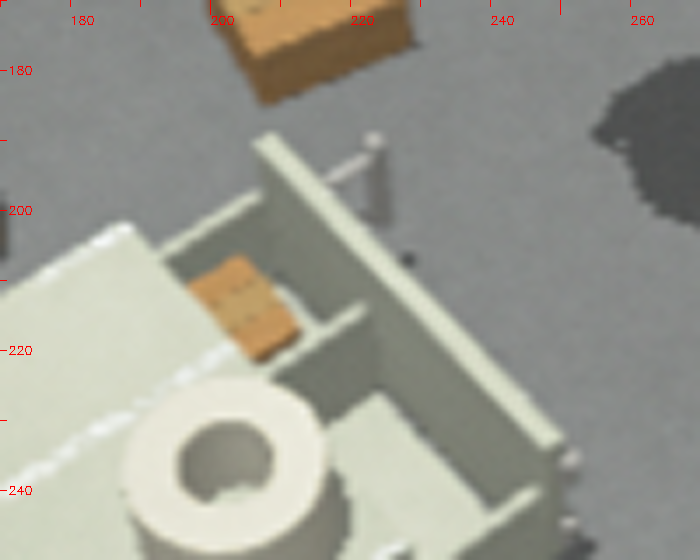

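```bash
python3 - <<'E'
from fit import *
for p in (0,.02,.04): print(p,proj('scene',door(LK,p,(-.034,-.185,.111))).round(1),proj('scene',door(LK,p,(0.006,-.22,.11))).round(1))
print(373/7+170-.43,138/7+170-.43, 263/7+170-.43,138/7+170-.43)
print(order.sign_off())
E
```

```text
0 [[223.2 189.2]] [[207.3 188.9]]
0.02 [[224.2 188.7]] [[208.3 188.3]]
0.04 [[225.2 188.3]] [[209.4 187.6]]
222.85571428571427 189.28428571428572 207.14142857142855 189.28428571428572
the job is handed in; nothing more can be done
None
```

The carton is inside the right-hand compartment, the door is fully shut, and the job was handed in at about 27 s of the 72 s allowed.

- **Door open:** I gripped the handle and swung the door to about 1.62 rad, measured from the top picture.
- **Carton in:** I lifted it level, fed it straight into the right-hand compartment and set it on the compartment floor. I then pushed it in with closed fingers until its rear end was about 20 mm behind the front edge.
- **Door shut:** I swung it back by the handle, then pressed the panel against its stop. That gave about 38 N for one reading, pressing with the fingertips.

**Last checks:**
- The door's free edge and handle in the final picture are within about half a pixel of where they should be at 0 rad.
- The carton is upright and clear of the door.
- By eye, the other things on the bench and the purple look-alike are where they started. I did not measure them.
- The gripper is clear of everything.

No check failed or disagreed. The carton came out about 2° off the lane direction before it went in, and I corrected that first.

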